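Make up two beauty gift sets

ROBOT

A 6-joint arm with a two-finger parallel gripper is mounted at the origin on the work surface. World frame = base frame: x ahead of the robot, y to its left, z up, the work surface at z = 0. Lengths are in m, angles in rad, forces in N, time in s.
With the tool pointing down it reaches from about 0.3 to 1 m from the base axis. Payload 5.1 kg.
Tool frame: the origin (TCP) lies at the very end of the fingers, on their centre line; the grasp point (between the pads) lies 19 mm behind it; z points along the fingers, x is the direction in which the jaws open and shut, and the axes are right-handed (so a half turn about z gives the same grasp; the last joint's range is limited). The gripper opens to 95 mm and grips with 3 to 60 N. Pads are 20 mm wide; open, the fingers measure 119 mm over their backs; the gripper's body (75 mm by 180 mm) begins 59 mm behind the grasp point.
Start: joints at [1.041, 0.124, 1.65, -0, 1.367, -0.083], TCP at [0.281, 0.586, 0.215] pointing down, gripper open.
Joint ranges: [-2.61, 2.61], [-1.02, 2.33], [0.03, 2.71], [-1.35, 4.49], [0.32, 2.68], [-2.91, 2.91]. Speed limits (rad/s): [2.57, 2.57, 3.14, 3.14, 3.14, 3.14].

INTERFACE

Orientations are given as [roll, pitch, yaw] about the fixed x, y, z axes, in that order (R = Rz(yaw) Ry(pitch) Rx(roll)).
In Python, from workcell import env gives the robot as it stands.
- The arm moves only by the tool step_arm, never from a script. Its argument "motion" is text: rows parted by semicolons, each of 7 numbers parted by spaces: the shift along the tool's x, y, z in cm, then the turn, a rotation vector about the tool's x, y, z in degrees, then the closure, from 0 (fully open) to 1 (shut). A call has 1 to 12 rows; each row is the pose to reach, as a shift and turn from the pose measured when the call began, along the tool's axes at that moment; what a row does not reach only later rows make up. A row lasts 1/8 s, in which the tool goes at most 62.5 mm and 10.7 degrees, less where a joint would pass 70% of its speed; a pose out of reach is approached as far as the arm can. A call with a gripper value outside its range is refused whole. The fingers move at their own pace and stop on an object; "grip_force" is the grip in N (left out, the last holds). Time passes only in rows, so rows that repeat a pose let the fingers close. It gives the time, the measured TCP pose, the force and the opening at its end, in the units of the state.
- env.observe(): the state, without advancing time (a new reading comes with each control period).
- env.capture(name): name is "scene" or "top" or "wrist"; returns the picture (384x512x3 uint8, blue, green, red); there is no depth.
- env.camera_params(name): a dict with "intrinsics" (3x3 intrinsics, pixels), "rvec" (rotation vector, rad) and "tvec" (3), from world to camera coordinates, as OpenCV has them. Camera axes: x right, y down, z forward; pixel columns grow to the right and rows downward; lengths in m; the calibration is good to about 2 mm. The wrist camera is an equidistant fisheye: a pixel r from the principal point sees the ray r / f radians off the axis. A picture is of the moment at which its call begins: read the wrist's pose just before it. camera_params takes no time and is no camera call; for the wrist camera it gives the pose at the moment of the call.
- env.sign_off(): hands the job in, once; it reports no verdict.
The state is a dict: "time": time; "qpos": joint angles; "joint_velocities": joint speeds; "effort": joint torques, N m; "tool_pos": TCP position; "ee_rot": TCP orientation; "ft_force": force on the tool from outside, world axes, zero at the start; "wrist_torque": the same for the moment, N m; "grip_width": finger opening in m.
Only numpy, scipy, OpenCV 4.12 (cv2) and the standard library are available. Lean on these libraries where they do the work, as an engineer would, in place of code of your own. Each camera call takes 0.05 s, during which the arm holds its last target.

TASK

Make up the two gift sets on the shop counter. In the longer tray put the wide jar in its large round recess, the short bottle in its small round recess and the carton lying in its oblong recess; in the shorter tray put the tall bottle in the smaller recess and the narrow jar in the larger one. Everything must stand upright and flat on the floor of its recess and be let go; leave the glass tester flask where it stands.

Things in the scene. Friction and masses are not known exactly. Their poses are not given: they have to be found in the camera images.
- wide_jar_mid (a point): The wider of the two low powder jars: round, 58 mm across and 40 mm tall, straight sides, cream pot with a black lid of the same width. The point is on its upright axis, half-way up; z points up. It starts standing on the table.
- small_jar_mid (a point): The narrower of the two low powder jars: round, 44 mm across and 40 mm tall, straight sides, cream pot with a black lid of the same width. The point is on its upright axis, half-way up; z points up. It starts standing on the table.
- tall_bottle_mid (a point): The taller of the two make-up bottles: 94 mm tall; round cream body 32 mm across and straight-sided up to 62 mm, above it a black cap 22 mm across. The point is on its upright axis, half-way up; z points up. It starts standing on the table.
- short_bottle_mid (a point): The shorter of the two make-up bottles: 70 mm tall; round cream body 28 mm across and straight-sided up to 46 mm, above it a black cap 18 mm across. The point is on its upright axis, half-way up; z points up. It starts standing on the table.
- carton_mid (a point): Plain dusky-pink carton, a block lying on its long side: 26 mm wide (its x), 56 mm long (its y), 40 mm tall (z). The point is its centre, 20 mm above the table.
- tester_mid (a point): Square amber-glass tester flask with a black ball stopper, 32 mm (its x) by 54 mm (its y) and 104 mm tall; loose. It is not part of any kit. (Among the stock on either side also stands a loose black lipstick tube, not listed, 20 mm across and 65 mm tall, near x = 0.53, y = 0.23 or -0.23 m, its axis 60 mm or more from that of any listed thing; other clutter lies farther out.) The point is on its upright axis, half-way up.
- tray3: The longer brown gift tray, a fixed slab 90 mm (its x) by 222 mm (its y), 14 mm tall, with three recesses in a row along its y, each 9 mm deep with a floor 5 mm above the table: an oblong one 42 mm (x) by 72 mm (y) centred at y = -67 mm, a small round one 44 mm across at y = -1 mm, a large round one 74 mm across at y = +66 mm (all at x = 0). The origin is the centre of its underside, on the table. It is within about 12 degrees of having its y along the world's y.
- tray2: The shorter brown gift tray, a fixed slab 90 mm (its x) by 146 mm (its y), 14 mm tall, with two round recesses in a row along its y, each 9 mm deep with a floor 5 mm above the table: one 48 mm across at y = -41 mm for the tall bottle, a larger one 60 mm across at y = +35 mm for the small jar (both at x = 0). The origin is the centre of its underside, on the table. It is within about 12 degrees of having its y along the world's y.
Mind the look-alikes: they are no part of the job. What is shaped like the part that bears small_jar_mid but blue, orange or red is not meant.

How it is judged:
At the end, for the whole second after the job is handed in: Each of the five things is in its own recess of its own tray, within 12 mm of the recess's centre along the tray's x and y, down on the recess floor (within 4 mm), upright within 0.12 rad, at rest and released (x of wide_jar_mid in the frame of tray3 between -0.012 and 0.012 m and y of wide_jar_mid in the frame of tray3 between 0.054 and 0.078 m and z of each of wide_jar_mid, carton_mid in the frame of tray3 below 0.029 m and angle between each of wide_jar_mid, short_bottle_mid, carton_mid, tall_bottle_mid, small_jar_mid's own z axis and vertical below 0.12 rad and linear speed of each of wide_jar, short_bottle, carton, tall_bottle, small_jar below 0.01 m/s and contact force between each of wide_jar, short_bottle, carton, tall_bottle, small_jar and the fingers below 0.1 N and x of short_bottle_mid in the frame of tray3 between -0.012 and 0.012 m and y of short_bottle_mid in the frame of tray3 between -0.013 and 0.011 m and z of short_bottle_mid in the frame of tray3 below 0.044 m and x of carton_mid in the frame of tray3 between -0.012 and 0.012 m and y of carton_mid in the frame of tray3 between -0.079 and -0.055 m and x of tall_bottle_mid in the frame of tray2 between -0.012 and 0.012 m and y of tall_bottle_mid in the frame of tray2 between -0.053 and -0.029 m and z of tall_bottle_mid in the frame of tray2 below 0.056 m and x of small_jar_mid in the frame of tray2 between -0.012 and 0.012 m and y of small_jar_mid in the frame of tray2 between 0.023 and 0.047 m and z of small_jar_mid in the frame of tray2 below 0.029 m); the robot touches nothing.
It fails at once if the glass tester flask is moved more than 30 mm or tipped over (distance of tester_mid from where it was at the start of the episode above 0.03 m or angle between tester_mid's own z axis and vertical above 0.5 rad).
It also fails if it takes over 125 s, if anything falls off the work surface, if the arm or the gripper's body presses on something with over 40 N, if the wrist force passes 120 N, or if a joint passes its speed limit or range.

## Working session

There is one attempt and no reset: what is moved stays moved. The work goes in short steps, Python scripts to look and compute and a tool call to move; the robot and the scene stay as the last step left them, time stands still between calls to the robot, and variables do not carry over. Pictures are saved under pics/ and viewed, and the job is handed in when it is done.

Besides the shell and the picture viewer there is one more tool, called after "Call:" as name(argument=value, ...) on one line, values as JSON. step_arm: Moves the arm, as the interface text tells. Its arguments: {"type":"object","properties":{"motion":{"type":"string"},"grip_force":{"type":"number"}},"required":["motion"]}

```bash
mkdir -p pics; ls
python3 - <<'E'
from workcell import env
import cv2
s=env.observe(); print(s)
for n in ("scene","top","wrist"):
    im=env.capture(n); cv2.imwrite(f"pics/{n}0.png",im)
    print(n,env.camera_params(n))
E
```

```text
pics
{'time': 0.0, 'qpos': array([ 1.04142885e+00,  1.24530632e-01,  1.65166401e+00, -6.01977862e-05,
        1.36748646e+00, -8.26333723e-02]), 'joint_velocities': array([-9.50371462e-04, -2.11582488e-04,  4.89619718e-04, -1.04569610e-03,
        2.08230894e-05,  1.57139295e-03]), 'effort': array([-1.09099692e-03, -4.17626882e+01, -3.59923732e+01,  7.74413883e-02,
        4.93675028e-02, -1.52284338e-04]), 'tool_pos': array([0.28055229, 0.58562823, 0.21337643]), 'ee_rot': array([-3.14147901e+00,  2.08619108e-03,  1.12407455e+00]), 'ft_force': array([-0.40121106, -0.17678024,  0.55355732]), 'wrist_torque': array([ 0.00966615,  0.01712998, -0.0309659 ]), 'grip_width': 0.0952435340422163}
scene {'intrinsics': array([[419.21399726,   0.        , 257.49741671],
       [  0.        , 419.21399726, 188.32540642],
       [  0.        ,   0.        ,   1.        ]]), 'rvec': array([ 0.97861747,  2.36522062, -1.12841775]), 'tvec': array([ 0.39321998, -0.18902912,  1.3319618 ])}
top {'intrinsics': array([[361.31030356,   0.        , 252.09798739],
       [  0.        , 361.31030356, 196.24570255],
       [  0.        ,   0.        ,   1.        ]]), 'rvec': array([ 2.1315337 , -2.16640414,  0.09502299]), 'tvec': array([0.029102  , 0.56477703, 0.9595771 ])}
wrist {'intrinsics': array([[297.31863964,   0.        , 246.99206647],
       [  0.        , 297.31863964, 194.00829318],
       [  0.        ,   0.        ,   1.        ]]), 'rvec': array([-2.45179899, -1.54472514, -0.2148438 ]), 'tvec': array([-0.64832712, -0.03074832,  0.39020733])}
```

View pics/top0.png

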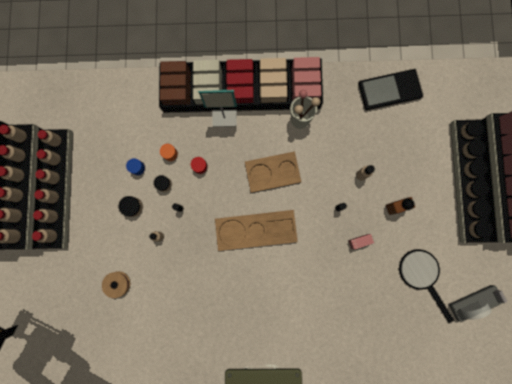

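View pics/scene0.png

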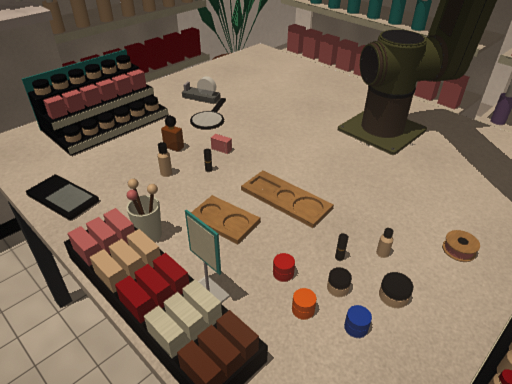

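View pics/wrist0.png

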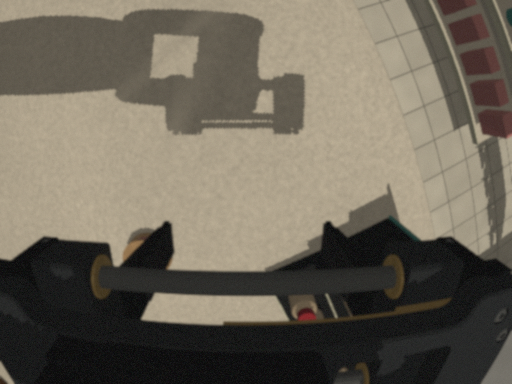

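```bash
cat > h.py <<'E'
import numpy as np, cv2
from scipy.spatial.transform import Rotation as R
P={'scene':dict(K=np.array([[419.21399726,0,257.49741671],[0,419.21399726,188.32540642],[0,0,1]]),r=np.array([0.97861747,2.36522062,-1.12841775]),t=np.array([0.39321998,-0.18902912,1.3319618])),
'top':dict(K=np.array([[361.31030356,0,252.09798739],[0,361.31030356,196.24570255],[0,0,1]]),r=np.array([2.1315337,-2.16640414,0.09502299]),t=np.array([0.029102,0.56477703,0.9595771]))}
def proj(n,X):
    p=P[n]; return cv2.projectPoints(np.float64(X).reshape(-1,1,3),p['r'],p['t'],p['K'],None)[0].reshape(-1,2)
def unproj(n,uv,z):
    p=P[n]; Rm=cv2.Rodrigues(p['r'])[0]; c=-Rm.T@p['t']
    d=Rm.T@np.linalg.inv(p['K'])@np.array([uv[0],uv[1],1.]); return (c+d*(z-c[2])/d[2])[:2]
def circ(x,y,r,z,n=48):
    a=np.linspace(0,2*np.pi,n,endpoint=False); return np.c_[x+r*np.cos(a),y+r*np.sin(a),np.full(n,z)]
E
python3 - <<'E'
from h import *
t=cv2.imread('pics/top0.png')
def crop(n,src,x0,y0,x1,y1,s):
    cv2.imwrite(n,cv2.resize(src[y0:y1,x0:x1],None,fx=s,fy=s,interpolation=cv2.INTER_CUBIC))
crop('pics/cl.png',t,100,140,220,250,6.)
crop('pics/cr.png',t,320,150,430,260,5.4)
crop('pics/cm.png',t,205,145,310,255,5.4)
for nm,uv,z in [('wj',(130,206),.04),('sj',(162,184),.04),('sb',(156,237),.07),('lipL',(178,208),.065),('tb',(367,172),.094),('lipR',(341,207),.065),('tes',(400,206),.06),('car',(361,242),.04),('t2',(273,172),.014),('t3',(256,231),.014),('blue',(135,166),.04),('or',(168,152),.04),('red',(199,165),.04)]: print(nm,unproj('top',uv,z))
E
```

```text
wj [0.5433946 0.3554239]
sj [0.60279612 0.26780011]
sb [0.4575189 0.2732829]
lipL [0.53346735 0.21695166]
tb [ 0.61561914 -0.27842714]
lipR [ 0.52879994 -0.21441949]
tes [ 0.52922443 -0.36995561]
car [ 0.43639794 -0.26884532]
t2 [ 0.63509427 -0.0394732 ]
t3 [0.47034301 0.01104533]
blue [0.65481743 0.34413896]
or [0.69260574 0.25225242]
red [0.65400924 0.16543141]
```

View pics/cl.png

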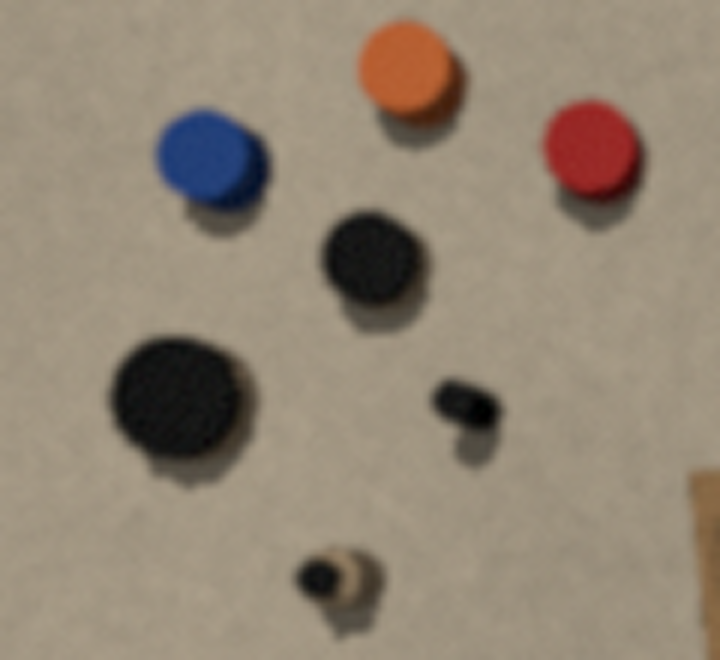

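View pics/cr.png

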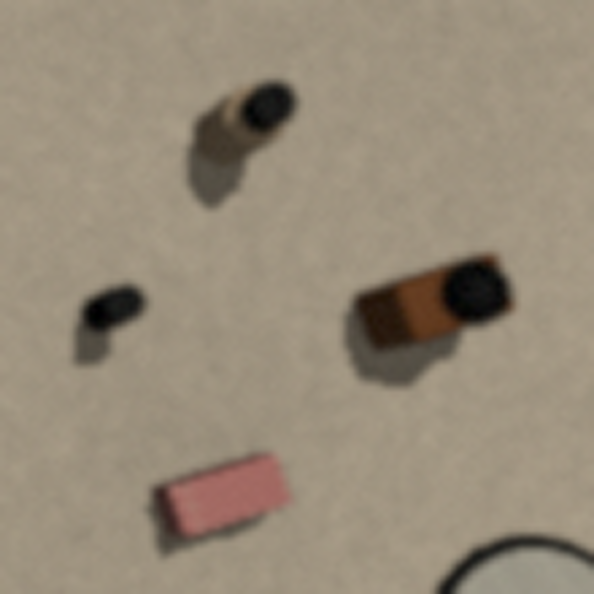

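View pics/cm.png

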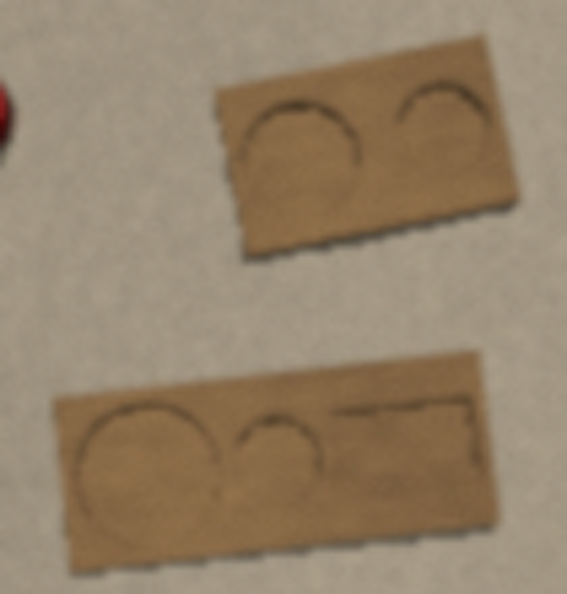

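```bash
cat > fit0.py <<'E'
from h import *
def px(c,s,ox,oy): return ((c[0]+.5)/s-.5+ox,(c[1]+.5)/s-.5+oy)
L=lambda c:px(c,6.,100,140); Rr=lambda c:px(c,5.4,320,150); M=lambda c:px(c,5.4,205,145)
obj={'wj':unproj('top',L((177,398)),.04),'sj':unproj('top',L((372,258)),.04),'sb':unproj('top',L((317,577)),.07),'lipL':unproj('top',L((453,402)),.065),
'tb':unproj('top',Rr((271,106)),.094),'lipR':unproj('top',Rr((125,302)),.065)}
def rect(cs,z,f):
    W=np.array([unproj('top',f(c),z) for c in cs]); c=W.mean(0)
    # order: TL,TR,BR,BL in image ; image right=-y  => y axis from right to left
    d=(W[0]-W[1])+(W[3]-W[2]); yaw=np.arctan2(-d[0],d[1])
    print(np.linalg.norm(W-np.roll(W,-1,0),axis=1)); return c,yaw
car=rect([(165,487),(272,455),(290,500),(185,537)],.04,Rr)
t2=rect([(216,90),(487,37),(519,203),(246,258)],.014,M)
t3=rect([(53,398),(478,352),(495,525),(70,573)],.014,M)
E
cat > ov.py <<'E'
from fit0 import *
import sys
def box(c,yaw,hx,hy,z0,z1):
    r=np.array([[np.cos(yaw),-np.sin(yaw)],[np.sin(yaw),np.cos(yaw)]])
    q=np.array([[-hx,-hy],[hx,-hy],[hx,hy],[-hx,hy]])@r.T+c
    return [np.c_[q,np.full(4,z)] for z in(z0,z1)]
def loc(c,yaw,x,y): return c+np.array([np.cos(yaw)*x-np.sin(yaw)*y,np.sin(yaw)*x+np.cos(yaw)*y])
if __name__=='__main__':
    for k,v in obj.items(): print(k,v.round(4))
    print('car',car,'t2',t2,'t3',t3)
    polys=[]
    for k,(r,h,r2,h2) in dict(wj=(.029,.04,.029,0),sj=(.022,.04,.022,0),sb=(.014,.046,.009,.07),tb=(.016,.062,.011,.094)).items():
        x,y=obj[k]; polys+=[circ(x,y,r,0),circ(x,y,r,h),circ(x,y,r2,h2)]
    polys+=box(*car,.013,.028,0,.04)+box(*t2,.045,.073,0,.014)+box(*t3,.045,.111,0,.014)
    for t,l in((t3,[(66,.037),(-1,.022)]),(t2,[(-41,.024),(35,.03)])):
        for y,r in l: polys.append(circ(*loc(*t,0,y/1000),r,.014))
    polys.append(box(loc(*t3,0,-.067),t3[1],.021,.036,.005,.014)[1])
    for n,rg in (('top',[(100,140,220,250),(320,150,430,260),(205,145,310,255)]),('scene',[(240,170,340,250),(310,220,430,310),(140,120,250,250)])):
        im=cv2.imread(f'pics/{n}0.png')
        for i,(a,b,c,d) in enumerate(rg):
            s=6; o=cv2.resize(im[b:d,a:c],None,fx=s,fy=s,interpolation=cv2.INTER_CUBIC)
            for p in polys:
                u=((proj(n,p)-[a,b]+.5)*s-.5)
                cv2.polylines(o,[np.round(u*16).astype(np.int32)],True,(0,255,0),1,cv2.LINE_AA,4)
            cv2.imwrite(f'pics/{sys.argv[1]}_{n}{i}.png',cv2.resize(o,None,fx=.75,fy=.75,interpolation=cv2.INTER_AREA) if o.shape[0]>600 else o)
E
python3 ov.py a
```

```text
[0.05531418 0.0234759  0.05504732 0.02607803]
[0.14478916 0.08941456 0.14451414 0.0903072 ]
[0.22041455 0.08865607 0.21823589 0.08994205]
wj [0.5437 0.358 ]
sj [0.6068 0.269 ]
sb [0.4609 0.2828]
lipL [0.5374 0.2248]
tb [ 0.6227 -0.2859]
lipR [ 0.5326 -0.2191]
car (array([ 0.43846765, -0.27110291]), np.float64(0.297021238069711)) t2 (array([ 0.63587487, -0.03817036]), np.float64(0.179127039790843)) t3 (array([0.47293492, 0.01305528]), np.float64(0.0944200288010944))
```

View pics/a_scene0.png

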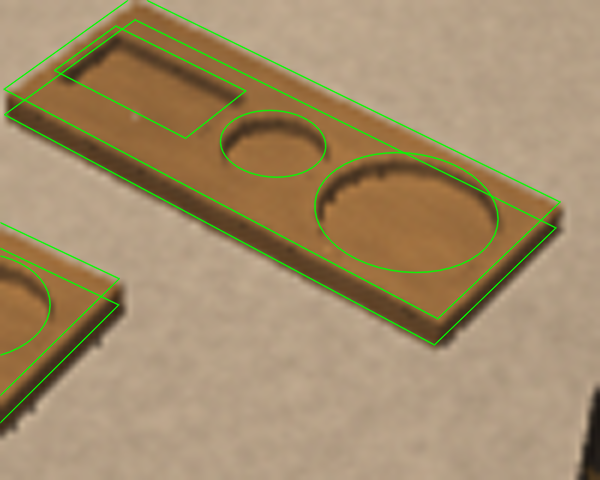

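View pics/a_scene1.png

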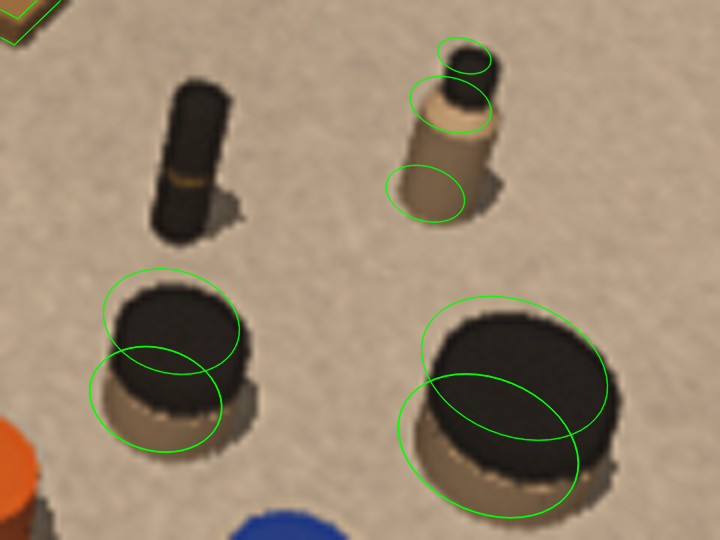

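View pics/a_scene2.png

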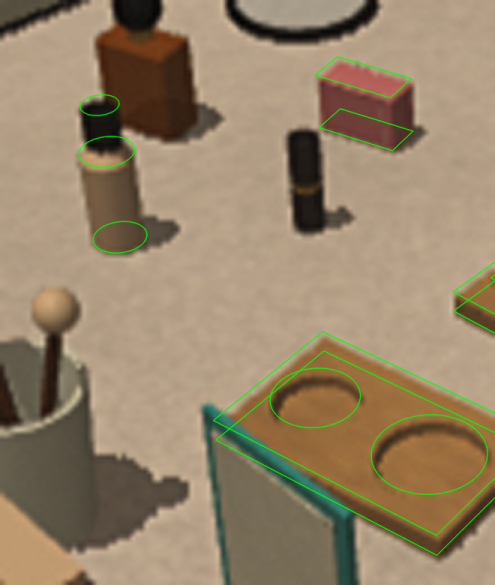

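View pics/a_top2.png

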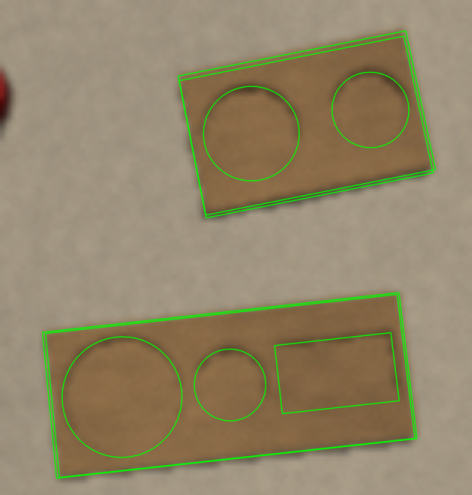

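View pics/a_top1.png

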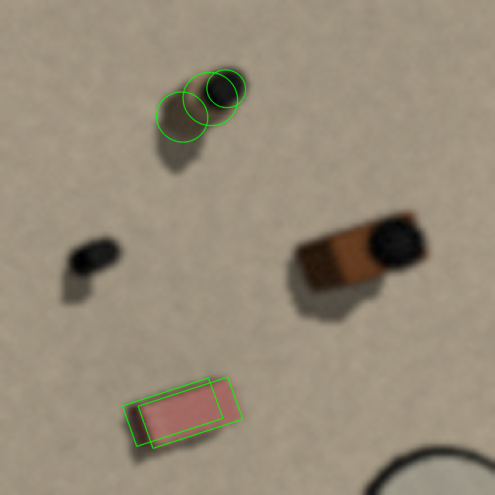

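```bash
cat >> h.py <<'E'
def plan(pos,yaw,n=None):
    """shift (cm) and rotvec (deg) to bring tool pointing down to pos, tool x at world angle yaw"""
    from workcell import env
    s=env.observe(); T=R.from_euler('xyz',s['ee_rot'])
    best=None
    for k in(0,1):
        G=R.from_euler('xyz',[np.pi,0,yaw+k*np.pi])
        w=(T.inv()*G).as_rotvec(degrees=True)
        if best is None or np.linalg.norm(w)<np.linalg.norm(best): best=w
    d=T.inv().apply(np.array(pos)-s['tool_pos'])*100
    print('shift',d.round(2),'rot',best.round(1),'dist cm',np.linalg.norm(d).round(1),'q6',s['qpos'][5].round(2),'t',round(s['time'],2)); return d,best
E
python3 - <<'E'
from h import *
from workcell import env
s=env.observe();c=env.camera_params('wrist');T=R.from_euler('xyz',s['ee_rot'])
Rm=cv2.Rodrigues(c['rvec'])[0]; C=-Rm.T@c['tvec']
print('cam in tool',T.inv().apply(C-s['tool_pos']),'axes in tool\n',(T.inv().as_matrix()@Rm.T).round(3))
for n in P: print(n,-cv2.Rodrigues(P[n]['r'])[0].T@P[n]['t'])
plan((.45,.27,.35),np.pi/2)
plan((.45,.27,.35),np.arctan2(.27,.45)+.1)
E
```

```text
cam in tool [-0.00103802 -0.07779762 -0.16922429] axes in tool
 [[ 1.     0.     0.001]
 [-0.     0.962  0.275]
 [-0.    -0.275  0.962]]
scene [1.10449332 0.52976173 0.68111908]
top [ 0.45055786 -0.00607032  1.01861131]
shift [-21.18  28.91 -13.6 ] rot [ -0.    0.1 -25.6] dist cm 38.3 q6 -0.08 t 0.15
shift [-21.18  28.91 -13.6 ] rot [ 0.   0.1 27.7] dist cm 38.3 q6 -0.08 t 0.15
```

Call:
step_arm(motion="-2 3 -10 0 0 0 0; -21.2 28.9 -13.6 0 0 -25.6 0; -21.2 28.9 -13.6 0 0 -25.6 0; -21.2 28.9 -13.6 0 0 -25.6 0; -21.2 28.9 -13.6 0 0 -25.6 0; -21.2 28.9 -13.6 0 0 -25.6 0; -21.2 28.9 -13.6 0 0 -25.6 0; -21.2 28.9 -13.6 0 0 -25.6 0; -21.2 28.9 -13.6 0 0 -25.6 0; -21.2 28.9 -13.6 0 0 -25.6 0")

```text
time: 1.4
tool_pos: [0.449, 0.2709, 0.3492]
ee_rot: [-3.14, 0.002, 1.573]
ft_force: [0.2, -0.2, 1.2]
grip_width: 0.0952
```

```bash
cat > cap.py <<'E'
from h import *
from workcell import env
import sys,pickle
n=sys.argv[1]
s=env.observe();c=env.camera_params('wrist');im=env.capture('wrist')
cv2.imwrite(f'pics/w_{n}.png',im); pickle.dump((c,s),open(f'w_{n}.pkl','wb'))
cv2.imwrite(f'pics/w_{n}_big.png',cv2.resize(im,(800,600),interpolation=cv2.INTER_CUBIC))
print(s['tool_pos'],s['ee_rot'],s['time'],s['ft_force'].round(1))
E
python3 cap.py L; python3 -c "
from h import *
plan((.45,-.27,.35),np.pi/2)"
```

```text
[0.44902486 0.27086212 0.3492457 ] [-3.13956233e+00  1.61428448e-03  1.57260890e+00] 1.4 [ 0.2 -0.2  1.2]
shift [-5.409e+01 -1.000e-02  2.000e-02] rot [-0.1  0.1  0.1] dist cm 54.1 q6 -1.13 t 1.45
```

View pics/w_L_big.png

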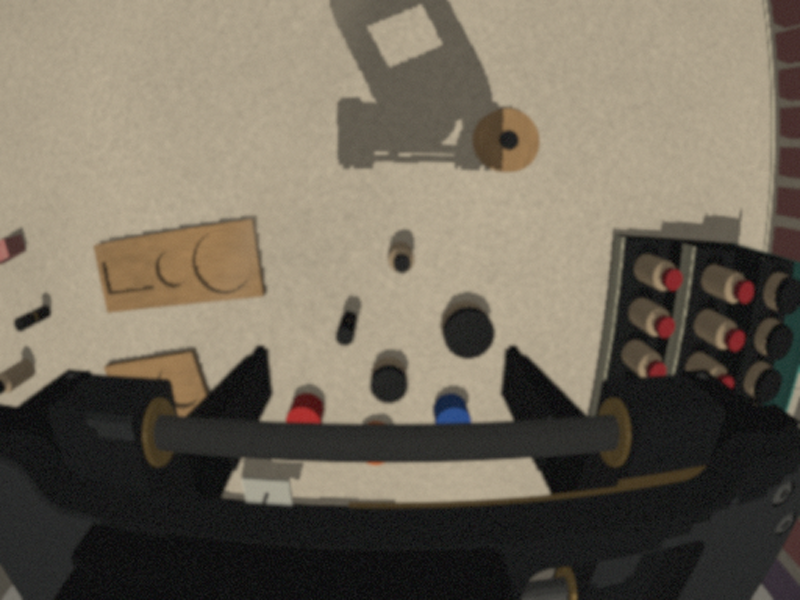

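Call:
step_arm(motion="-27 0 0 0 0 0 0; -54.1 0 0 0 0 0 0; -54.1 0 0 0 0 0 0; -54.1 0 0 0 0 0 0; -54.1 0 0 0 0 0 0; -54.1 0 0 0 0 0 0; -54.1 0 0 0 0 0 0; -54.1 0 0 0 0 0 0; -54.1 0 0 0 0 0 0; -54.1 0 0 0 0 0 0; -54.1 0 0 0 0 0 0")

```text
time: 2.82
tool_pos: [0.4504, -0.2692, 0.3499]
ee_rot: [-3.139, 0.001, 1.574]
ft_force: [0.7, 0.2, -0.3]
grip_width: 0.0955
```

```bash
python3 cap.py R; python3 -c "
from h import *
plan((.40,-.02,.35),np.pi/2)"
```

```text
[ 0.45041906 -0.26918546  0.34993371] [-3.13932660e+00  8.37276340e-04  1.57373795e+00] 2.825 [ 0.7  0.2 -0.3]
shift [ 2.491e+01 -4.960e+00 -1.000e-02] rot [-0.1  0.1  0.2] dist cm 25.4 q6 -2.21 t 2.88
```

View pics/w_R_big.png

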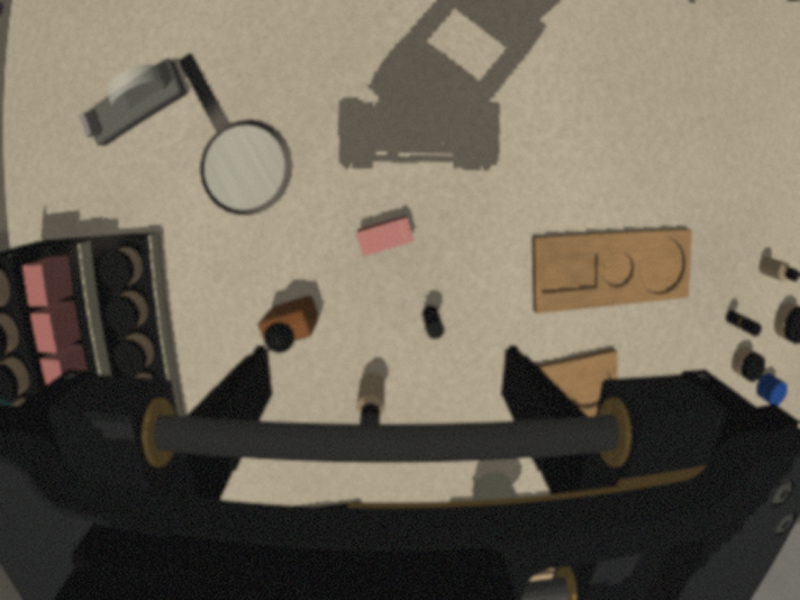

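Call:
step_arm(motion="12 -3 0 0 0 0 0; 24.9 -8 0 0 0 0 0; 24.9 -8 0 0 0 0 0; 24.9 -8 0 0 0 0 0; 24.9 -8 0 0 0 0 0; 24.9 -8 0 0 0 0 0; 24.9 -8 0 0 0 0 0")

```text
time: 3.75
tool_pos: [0.3698, -0.0207, 0.3499]
ee_rot: [-3.139, 0.002, 1.574]
ft_force: [0.0, -0.6, -0.4]
grip_width: 0.0951
```

```bash
python3 cap.py C
```

```text
[ 0.36983556 -0.0207177   0.34986275] [-3.13942127e+00  1.57568814e-03  1.57391267e+00] 3.75 [ 0.  -0.6 -0.4]
```

View pics/w_C_big.png

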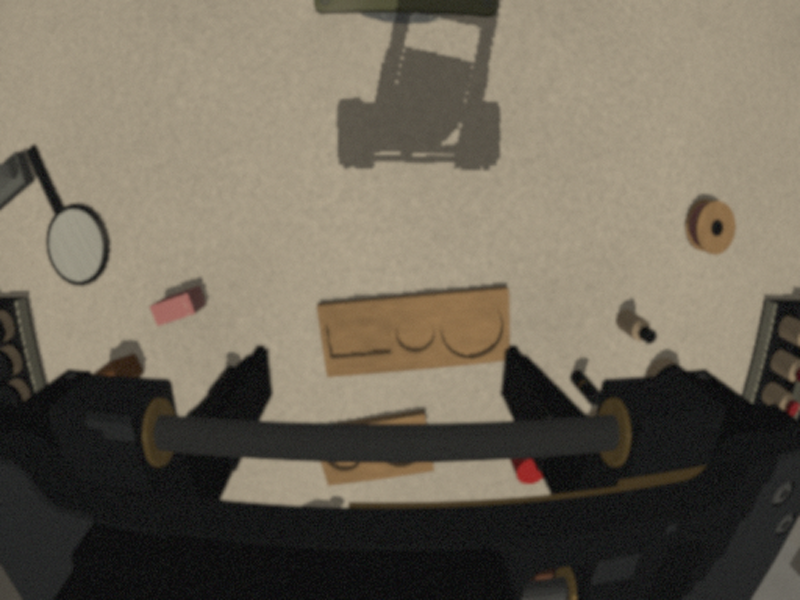

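Run:
```python
from h import *
def crop(src,n,x0,y0,x1,y1,s):
    im=cv2.imread(src); o=cv2.resize(im[y0:y1,x0:x1],None,fx=s,fy=s,interpolation=cv2.INTER_CUBIC)
    for k in range(0,o.shape[1],50): cv2.line(o,(k,0),(k,6),(0,255,0),1)
    for k in range(0,o.shape[0],50): cv2.line(o,(0,k),(6,k),(0,255,0),1)
    cv2.imwrite(n,o)
crop('pics/w_L.png','pics/d1.png',205,140,335,260,6)
crop('pics/w_L.png','pics/d2.png',50,130,180,210,6)
crop('pics/w_R.png','pics/d3.png',150,130,290,230,5.7)
crop('pics/w_R.png','pics/d4.png',335,140,445,205,7)
crop('pics/w_R.png','pics/d5.png',215,215,275,280,8)
crop('pics/w_C.png','pics/d6.png',195,175,335,315,5)
```

```text
(no output)
```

View pics/d1.png

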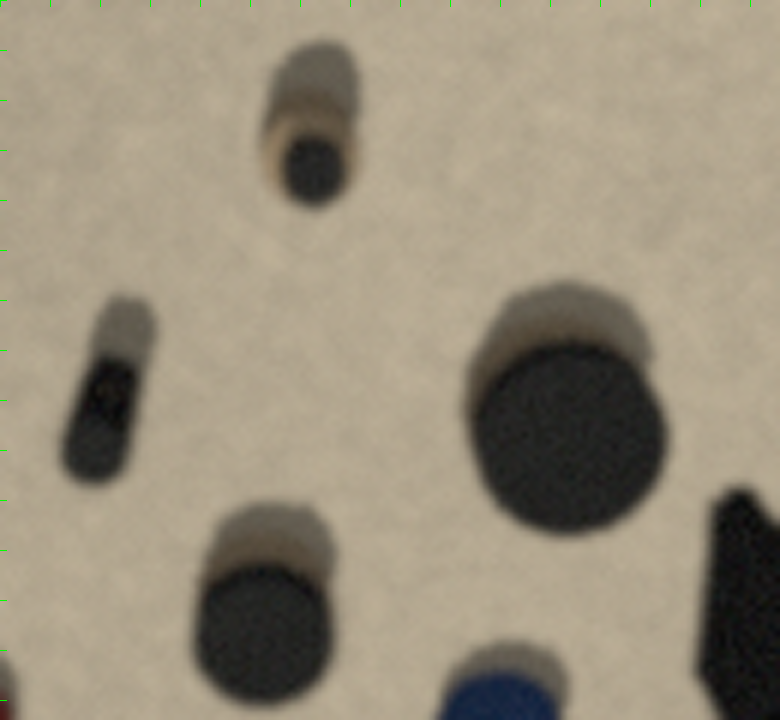

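View pics/d2.png

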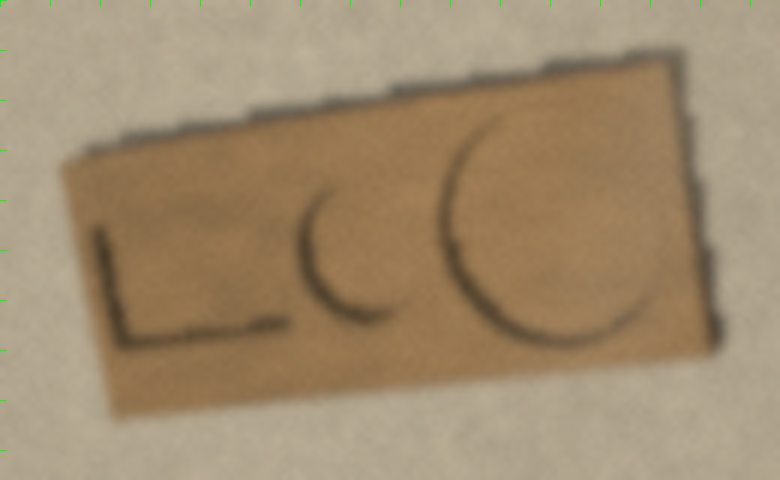

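View pics/d3.png

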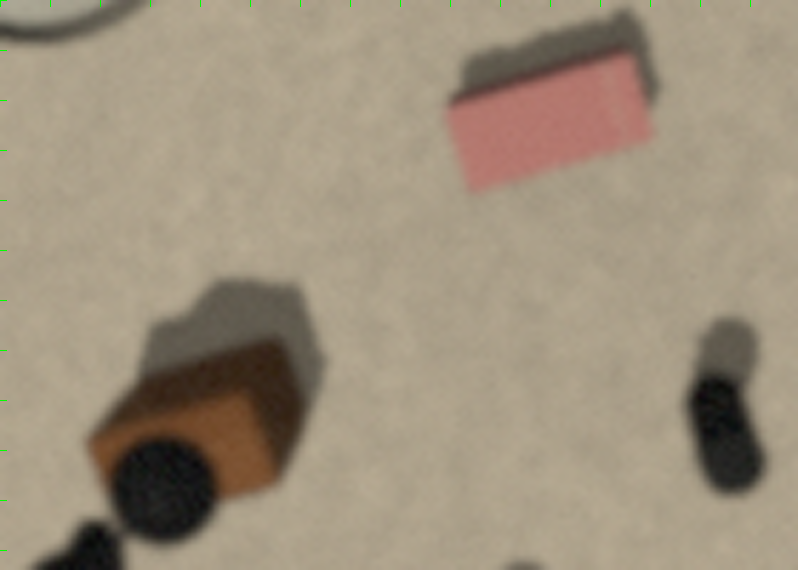

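View pics/d4.png

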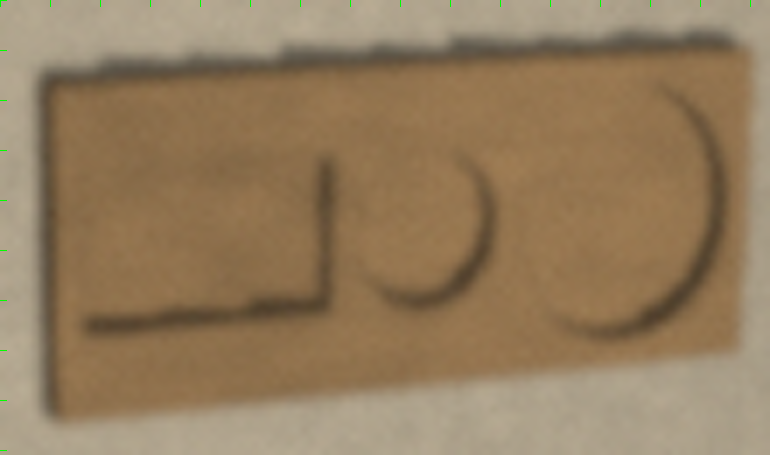

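View pics/d5.png

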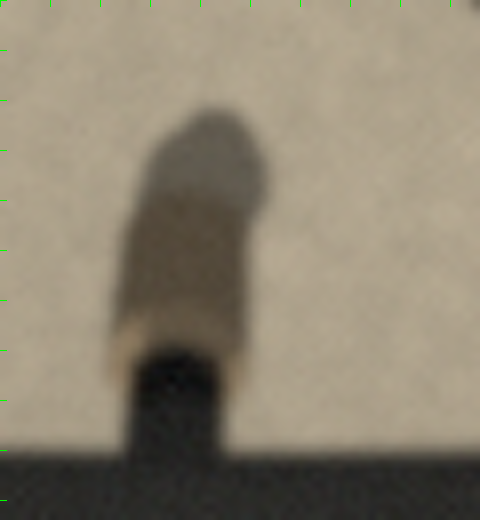

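View pics/d6.png

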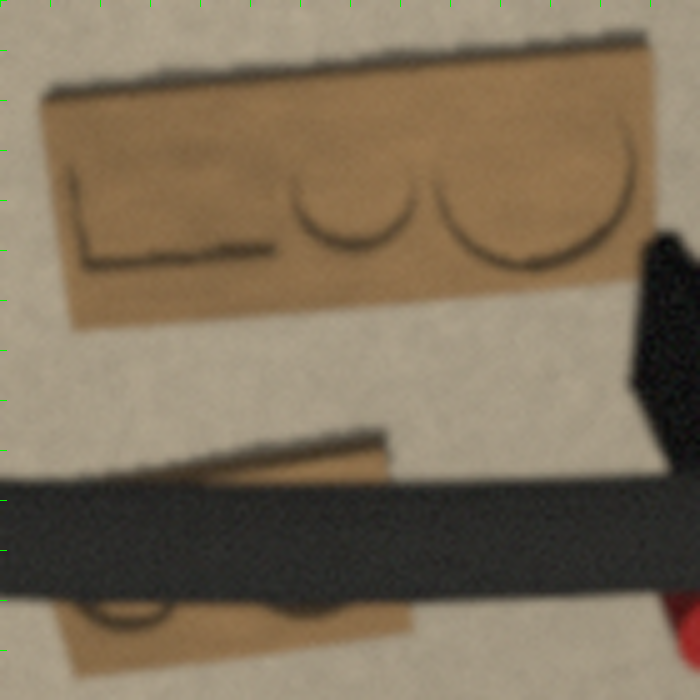

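```bash
cat > ba.py <<'E'
from h import *
import pickle,json
from scipy.optimize import least_squares
W={k:pickle.load(open(f'w_{k}.pkl','rb'))[0] for k in 'LRC'}
def m(s,ox,oy): return lambda u,v:((u+.5)/s-.5+ox,(v+.5)/s-.5+oy)
tl,tr,tm=m(6,100,140),m(5.4,320,150),m(5.4,205,145)
s0,s1,s2=m(6,240,170),m(6,310,220),m(4.5,140,120)
d1,d2,d3,d4,d5,d6=m(6,205,140),m(6,50,130),m(5.7,150,130),m(7,335,140),m(8,215,215),m(5,195,175)
# (cam, obj, local xyz, pixel)
O=[]
def pt(c,o,z,p): O.append((c,o,(0,0,z),p))
def rc(c,o,hx,hy,z,ps):
    for (a,b),p in ps.items(): O.append((c,o,(a*hx,b*hy,z),p))
pt('top','wj',.04,tl(177,398));pt('top','sj',.04,tl(372,258));pt('top','sb',.07,tl(317,577));pt('top','lipL',.065,tl(453,402))
pt('top','tb',.094,tr(271,106));pt('top','lipR',.065,tr(125,302))
C=[(1,1),(1,-1),(-1,-1),(-1,1)]  # top image TL,TR,BR,BL = (+x,+y),(+x,-y),(-x,-y),(-x,+y)
rc('top','car',.013,.028,.04,dict(zip(C,[tr(165,487),tr(272,455),tr(290,500),tr(185,537)])))
rc('top','t2',.045,.073,.014,dict(zip(C,[tm(216,90),tm(487,37),tm(519,203),tm(246,258)])))
rc('top','t3',.045,.111,.014,dict(zip(C,[tm(53,398),tm(478,352),tm(495,525),tm(70,573)])))
D=[(-1,-1),(-1,1),(1,1),(1,-1)]
pt('L','wj',.04,d1(569,438));pt('L','sj',.04,d1(263,635));pt('L','sb',.07,d1(315,176));pt('L','lipL',.065,d1(95,452))
rc('L','t3',.045,.111,.014,dict(zip(D,[d2(62,163),d2(672,62),d2(703,355),d2(112,415)])))
rc('R','car',.013,.028,.04,dict(zip(D,[d3(447,105),d3(632,52),d3(655,135),d3(473,190)])))
rc('R','t3',.045,.111,.014,dict(zip(D,[d4(48,78),d4(750,48),d4(738,348),d4(52,418)])))
pt('R','lipR',.065,d3(732,458))
rc('C','t3',.045,.111,.014,{(-1,-1):d6(42,100),(-1,1):d6(650,45),(1,-1):d6(75,328)})
rc('C','t2',.045,.073,.014,{(-1,1):d6(386,450),(1,1):d6(412,632),(1,-1):d6(75,677)})
O.append(('Ru','tb',(0,0,.07),d5(176,410)))
pt('scene','wj',.04,s1(524,384));pt('scene','sj',.04,s1(178,336));pt('scene','sb',.07,s1(472,63));pt('scene','tb',.094,s2(101,107));pt('scene','car',.04,s2(366,80.8))
rc('scene','t3',.045,.111,.014,{(1,-1):s0(8,92),(1,1):s0(437,322),(-1,1):s0(561,206)})
rc('scene','t2',.045,.073,.014,{(-1,-1):s2(322,334),(1,1):s2(437,537)})
names=['wj','sj','sb','tb','lipL','lipR','car','t2','t3']
init=dict(wj=(.5437,.358,0),sj=(.607,.269,0),sb=(.461,.283,0),tb=(.6227,-.286,0),lipL=(.537,.225,0),lipR=(.533,-.219,0),car=(.438,-.271,.297),t2=(.636,-.038,.179),t3=(.473,.013,.094))
def pj(cam,X,e):
    if cam in P: r,t,K=P[cam]['r'],P[cam]['t'],P[cam]['K']
    else: c=W[cam]; r,t,K=c['rvec'],c['tvec'],c['intrinsics']
    Xc=cv2.Rodrigues(r)[0]@X+t
    Xc=cv2.Rodrigues(e[3:])[0]@Xc+e[:3]
    if cam in P: return (K@Xc)[:2]/Xc[2]
    th=np.arctan2(np.hypot(Xc[0],Xc[1]),Xc[2]); ph=np.arctan2(Xc[1],Xc[0])
    return np.array([K[0,0]*th*np.cos(ph)+K[0,2],K[1,1]*th*np.sin(ph)+K[1,2]])
CI={'top':0,'scene':1,'L':2,'R':2,'C':2}
def res(v):
    out=[]
    for cam,o,l,p in O:
        x,y,a=v[3*names.index(o):][:3]
        X=np.array([x+np.cos(a)*l[0]-np.sin(a)*l[1],y+np.sin(a)*l[0]+np.cos(a)*l[1],l[2]])
        cc=cam[0] if cam=='Ru' else cam
        e=v[27+6*CI[cc]:][:6]; d=(pj(cc,X,e)-p)/.5
        out+= [d[0],0] if cam=='Ru' else list(d)
    for i in range(3): out+=list(v[27+6*i:][:3]/.002)+list(v[30+6*i:][:3]/.004)
    return np.array(out)
def solve():
    v0=np.r_[np.concatenate([init[n] for n in names]),np.zeros(18)]
    return least_squares(res,v0,loss='soft_l1',x_scale='jac')
if __name__=='__main__':
    s=solve(); r=res(s.x)*.5
    for i,(c,o,l,p) in enumerate(O): print(c,o,np.round(l,3),r[2*i:2*i+2].round(1))
    for i,n in enumerate(names): print(n,s.x[3*i:3*i+3].round(4))
    print(s.x[27:].reshape(3,6).round(4)); 
    json.dump({n:list(s.x[3*i:3*i+3]) for i,n in enumerate(names)},open('est.json','w'))
    t=json.load(open('est.json'))
    for nm,tt,y in(('wj','t3',.066),('sb','t3',-.001),('car','t3',-.067),('tb','t2',-.041),('sj','t2',.035)):
        x0,y0,a=t[tt]; print('goal',nm,np.round([x0-np.sin(a)*y,y0+np.cos(a)*y,a],4))
E
python3 ba.py
```

```text
top wj [0.   0.   0.04] [-0.2  0.2]
top sj [0.   0.   0.04] [-0.4  0.1]
top sb [0.   0.   0.07] [-0.1  0.1]
top lipL [0.    0.    0.065] [ 0.1 -0.1]
top tb [0.    0.    0.094] [0.2 0.1]
top lipR [0.    0.    0.065] [-0.   0.5]
top car [0.013 0.028 0.04 ] [-0.   0.1]
top car [ 0.013 -0.028  0.04 ] [ 0.  -0.4]
top car [-0.013 -0.028  0.04 ] [0.  0.6]
top car [-0.013  0.028  0.04 ] [-0.5  0.1]
top t2 [0.045 0.073 0.014] [-0.3 -0.1]
top t2 [ 0.045 -0.073  0.014] [-0.1 -0.1]
top t2 [-0.045 -0.073  0.014] [ 0.4 -0.2]
top t2 [-0.045  0.073  0.014] [ 0.1 -0.4]
top t3 [0.045 0.111 0.014] [ 0.  -0.1]
top t3 [ 0.045 -0.111  0.014] [ 0.2 -0.2]
top t3 [-0.045 -0.111  0.014] [1.  0.1]
top t3 [-0.045  0.111  0.014] [-0.  -0.2]
L wj [0.   0.   0.04] [0.2 0.4]
L sj [0.   0.   0.04] [-0.1  1. ]
L sb [0.   0.   0.07] [-0.1 -0. ]
L lipL [0.    0.    0.065] [ 0. -0.]
L t3 [-0.045 -0.111  0.014] [-0.1 -0.8]
L t3 [-0.045  0.111  0.014] [-0.4 -0.2]
L t3 [0.045 0.111 0.014] [1.7 0.3]
L t3 [ 0.045 -0.111  0.014] [0.4 0.5]
R car [-0.013 -0.028  0.04 ] [-0.4  0.1]
R car [-0.013  0.028  0.04 ] [ 0.1 -0.4]
R car 
[... 817 characters left out ...]
[-0.045  0.111  0.014] [0.1 0.2]
scene t2 [-0.045 -0.073  0.014] [0.4 0.2]
scene t2 [0.045 0.073 0.014] [-0.3  0.6]
wj [ 0.5429  0.3612 -8.8368]
sj [ 0.6063  0.2723 -5.1624]
sb [ 0.4599  0.2853 20.1598]
tb [ 0.6222 -0.287   5.2085]
lipL [  0.5372   0.2265 -13.7467]
lipR [ 0.5305 -0.2192  5.8801]
car [ 0.437  -0.271   0.2922]
t2 [ 0.6362 -0.0375  0.1753]
t3 [0.4723 0.0131 0.0926]
[[ 0.0001 -0.0004  0.0044  0.0001  0.0009 -0.0007]
 [-0.0003  0.0006  0.0001 -0.0014  0.0007  0.0026]
 [-0.     -0.0022  0.0025 -0.001  -0.0001 -0.0017]]
goal wj [0.4662 0.0788 0.0926]
goal sb [0.4724 0.0121 0.0926]
goal car [ 0.4785 -0.0536  0.0926]
goal tb [ 0.6434 -0.0779  0.1753]
goal sj [ 0.6301 -0.0031  0.1753]
```

Run:
```python
from h import *
print('sign base',unproj('scene',(207,287),0),'cup base',unproj('scene',(147,235),0),'tester',unproj('top',((395+.5)/5.4-.5+320,(315+.5)/5.4-.5+150),0.02), unproj('top',((475)/5.4-.5+320,(290)/5.4-.5+150),0.09), 'signtop',unproj('scene',(190,215),.15))
plan((.6063,.2723,.14),.175)
```

```text
sign base [0.79236597 0.08893088] cup base [ 0.79501226 -0.11925706] tester [ 0.52754676 -0.36512515] [ 0.53359462 -0.37783607] signtop [0.77644553 0.03542879]
shift [29.3  23.76 20.87] rot [-0.1  0.2 80.1] dist cm 43.1 q6 -1.77 t 3.8
```

Call:
step_arm(motion="29.3 23.8 15 0 0 80.1 0.25; 29.3 23.8 20.9 0 0 80.1 0.25; 29.3 23.8 20.9 0 0 80.1 0.25; 29.3 23.8 20.9 0 0 80.1 0.25; 29.3 23.8 20.9 0 0 80.1 0.25; 29.3 23.8 20.9 0 0 80.1 0.25; 29.3 23.8 20.9 0 0 80.1 0.25; 29.3 23.8 20.9 0 0 80.1 0.25; 29.3 23.8 20.9 0 0 80.1 0.25; 29.3 23.8 20.9 0 0 80.1 0.25; 29.3 23.8 20.9 0 0 80.1 0.25", grip_force=20)

```text
time: 5.18
tool_pos: [0.6072, 0.2715, 0.141]
ee_rot: [3.141, 0.001, 0.175]
ft_force: [0.8, 0.1, -0.0]
grip_width: 0.0713
```

```bash
python3 cap.py sj1; python3 -c "
from h import *
plan((.6063,.2723,.016),.175)"
```

```text
[0.60716375 0.27150903 0.14103275] [3.14093821e+00 9.39724479e-04 1.74827597e-01] 5.175 [ 0.8  0.1 -0. ]
shift [-0.05 -0.08 12.5 ] rot [ 0.   0.1 -0. ] dist cm 12.5 q6 0.17 t 5.22
```

View pics/w_sj1_big.png

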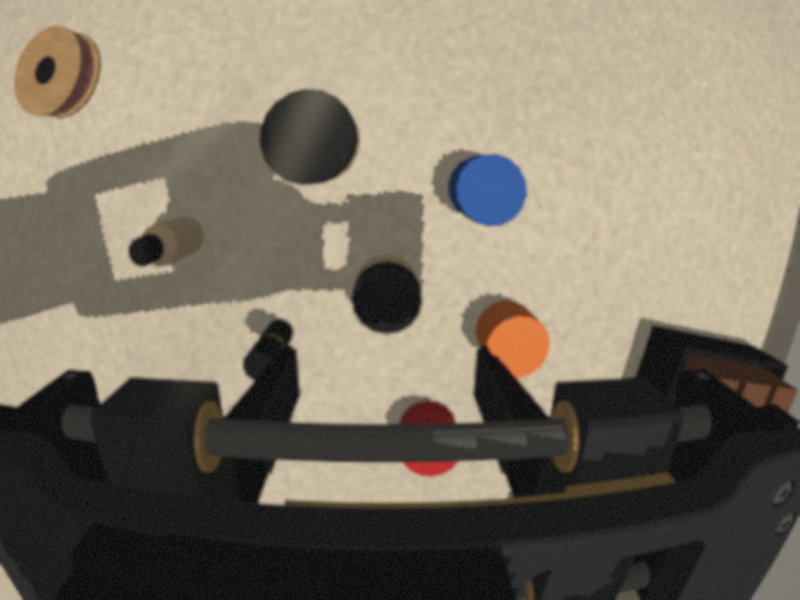

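Call:
step_arm(motion="0 -0.1 6 0 0 0 0.25; 0 -0.1 10 0 0 0 0.25; 0 -0.1 12.5 0 0 0 0.25; 0 -0.1 12.5 0 0 0 0.25; 0 -0.1 12.5 0 0 0 0.25; 0 -0.1 12.5 0 0 0 1; 0 -0.1 12.5 0 0 0 1; 0 -0.1 12.5 0 0 0 1; 0 -0.1 12.5 0 0 0 1; 0 -0.1 12.5 0 0 0 1; 0 -0.1 12.5 0 0 0 1")

```text
time: 6.6
tool_pos: [0.607, 0.2727, 0.0166]
ee_rot: [3.141, 0.0, 0.175]
ft_force: [-1.5, -0.3, 4.1]
grip_width: 0.0436
```

Call:
step_arm(motion="0 0 -3 0 0 0 1; 0 0 -8 0 0 0 1; 0 0 -14 0 0 0 1; 0 0 -14 0 0 0 1; 0 0 -14 0 0 0 1")

```text
time: 7.22
tool_pos: [0.6066, 0.2726, 0.1558]
ee_rot: [3.141, 0.001, 0.175]
ft_force: [0.2, -0.3, -0.8]
grip_width: 0.0439
```

```bash
python3 cap.py sj2; python3 -c "
from h import *
plan((.6301,-.0031,.15),.175)
plan((.6301,-.0031,.022),.175)"
```

```text
[0.60663845 0.27260424 0.15578906] [3.14085015e+00 1.28463669e-03 1.74962651e-01] 7.225 [ 0.2 -0.3 -0.8]
shift [-2.41 27.55  0.47] rot [ 0.1  0.2 -0. ] dist cm 27.7 q6 0.17 t 7.28
shift [-2.36 27.53 13.27] rot [ 0.1  0.2 -0. ] dist cm 30.7 q6 0.17 t 7.28
```

View pics/w_sj2_big.png

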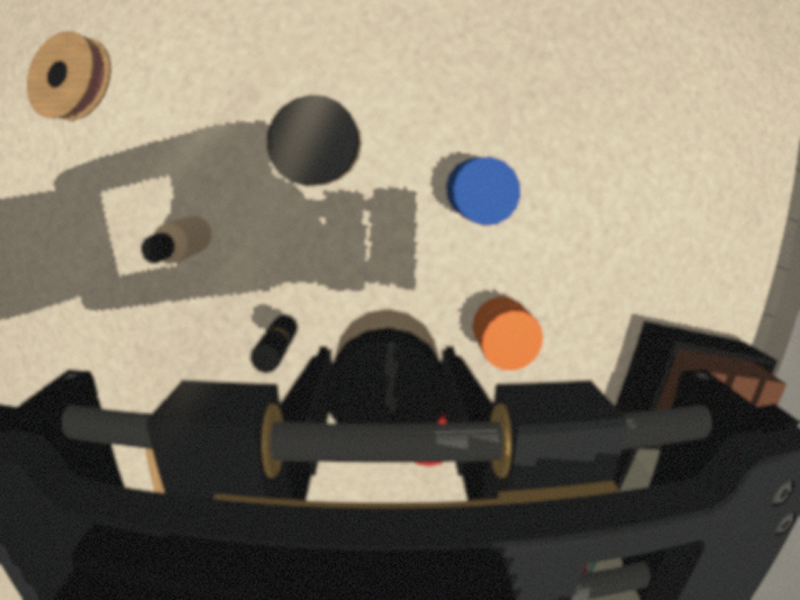

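Call:
step_arm(motion="-2.4 27.5 0 0 0 0 1; -2.4 27.5 0 0 0 0 1; -2.4 27.5 0 0 0 0 1; -2.4 27.5 0 0 0 0 1; -2.4 27.5 0 0 0 0 1; -2.4 27.5 0 0 0 0 1; -2.4 27.5 0 0 0 0 1; -2.4 27.5 0 0 0 0 1")

```text
time: 8.28
tool_pos: [0.6297, -0.0013, 0.1539]
ee_rot: [3.141, 0.005, 0.177]
ft_force: [-0.1, 0.3, -1.5]
grip_width: 0.0439
```

```bash
python3 cap.py sj3; python3 -c "
from h import *
plan((.6301,-.0031,.022),.175)"
```

```text
[ 0.62968519 -0.0013335   0.15387034] [3.14103895 0.00504489 0.1765488 ] 8.275 [-0.1  0.3 -1.5]
shift [ 0.05  0.17 13.22] rot [0.  0.3 0.1] dist cm 13.2 q6 -0.26 t 8.32
```

View pics/w_sj3_big.png

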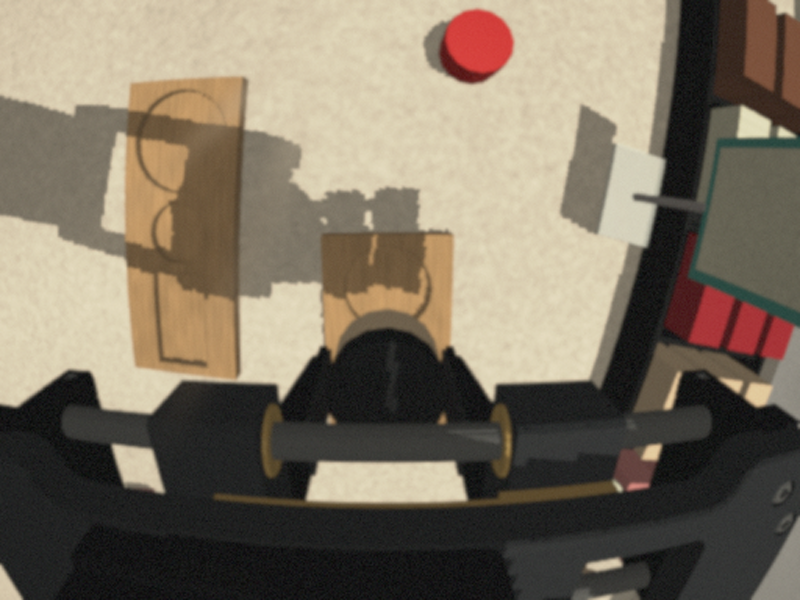

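Call:
step_arm(motion="0 0.2 5 0 0 0 1; 0 0.2 9 0 0 0 1; 0 0.2 11 0 0 0 1; 0 0.2 12 0 0 0 1; 0 0.2 12.7 0 0 0 1; 0 0.2 13.1 0 0 0 1; 0 0.2 13.25 0 0 0 1; 0 0.2 13.25 0 0 0 1")

```text
time: 9.32
tool_pos: [0.63, -0.0036, 0.0223]
ee_rot: [3.141, 0.004, 0.177]
ft_force: [1.4, 0.4, -1.7]
grip_width: 0.0434
```

```bash
python3 cap.py sj4
```

```text
[ 0.63003665 -0.00362229  0.02229706] [3.14058231 0.00357684 0.17651281] 9.325 [ 1.4  0.4 -1.7]
```

View pics/w_sj4_big.png

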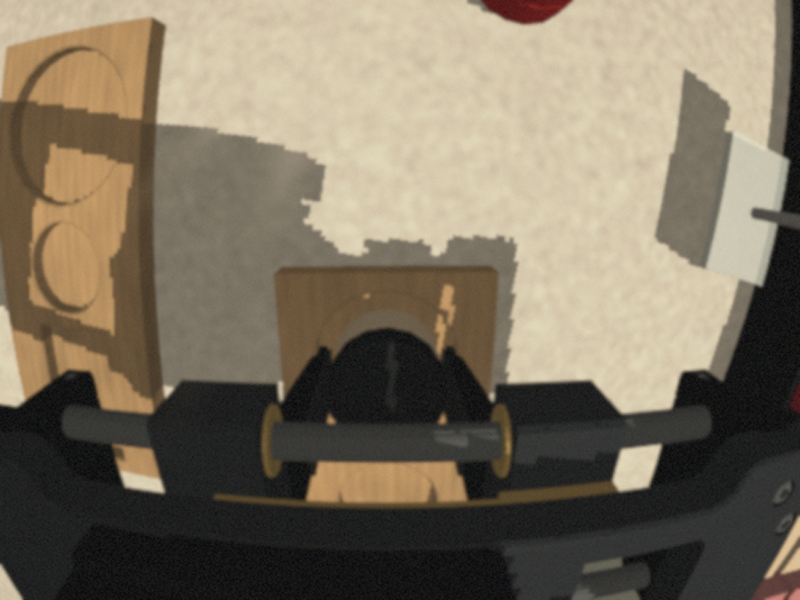

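Call:
step_arm(motion="0 0 0.1 0 0 0 0.9; 0 0 0.1 0 0 0 0.3; 0 0 0.1 0 0 0 0.3; 0 0 0.1 0 0 0 0.3; 0 0 -1 0 0 0 0.3; 0 0 -4 0 0 0 0.3; 0 0 -9 0 0 0 0.3; 0 0 -15 0 0 0 0.3; 0 0 -15 0 0 0 0.3")

```text
time: 10.5
tool_pos: [0.6347, -0.0037, 0.181]
ee_rot: [3.137, -0.01, 0.177]
ft_force: [-0.1, 0.6, -0.3]
grip_width: 0.0666
```

```bash
python3 cap.py sj5; python3 -c "
from h import *
plan((.6222,-.287,.16),-.5)"
```

```text
[ 0.63470525 -0.00368253  0.18101106] [ 3.13700024 -0.00982812  0.17658417] 10.5 [-0.1  0.6 -0.3]
shift [-6.02 27.72  1.77] rot [ 0.1 -0.3 38.8] dist cm 28.4 q6 -0.27 t 10.55
```

View pics/w_sj5_big.png

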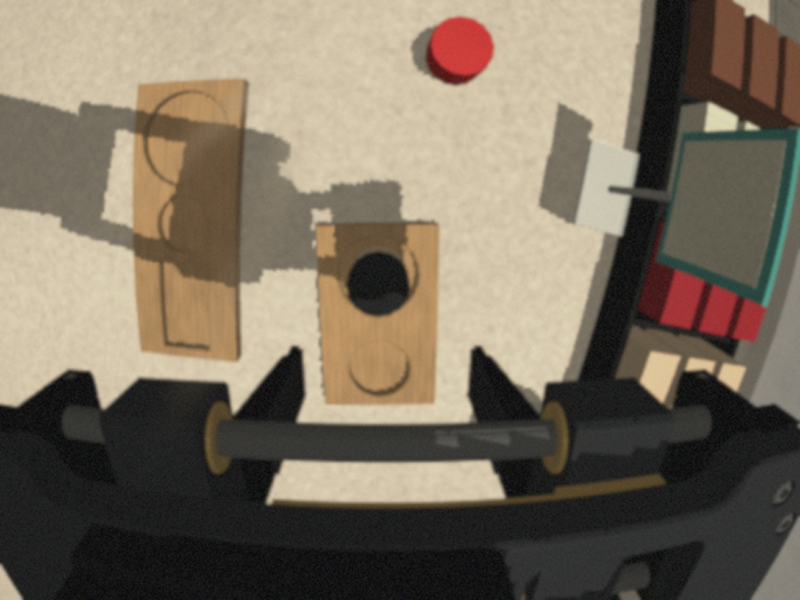

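Call:
step_arm(motion="-6 27.7 1 0 0 38.8 0.35; -6 27.7 1.8 0 0 38.8 0.35; -6 27.7 1.8 0 0 38.8 0.35; -6 27.7 1.8 0 0 38.8 0.35; -6 27.7 1.8 0 0 38.8 0.35; -6 27.7 1.8 0 0 38.8 0.35; -6 27.7 1.8 0 0 38.8 0.35; -6 27.7 1.8 0 0 38.8 0.35")

```text
time: 11.55
tool_pos: [0.6224, -0.2853, 0.1593]
ee_rot: [-3.141, -0.004, -0.499]
ft_force: [-0.5, -0.5, 0.9]
grip_width: 0.0618
```

```bash
python3 cap.py tb1; python3 -c "
from h import *
plan((.6222,-.287,.025),-.5)"
```

```text
[ 0.62243561 -0.28529327  0.15933501] [-3.14128383 -0.00416056 -0.49895945] 11.55 [-0.5 -0.5  0.9]
shift [-0.02  0.17 13.46] rot [-0.  -0.3  0.1] dist cm 13.5 q6 -0.01 t 11.6
```

View pics/w_tb1_big.png

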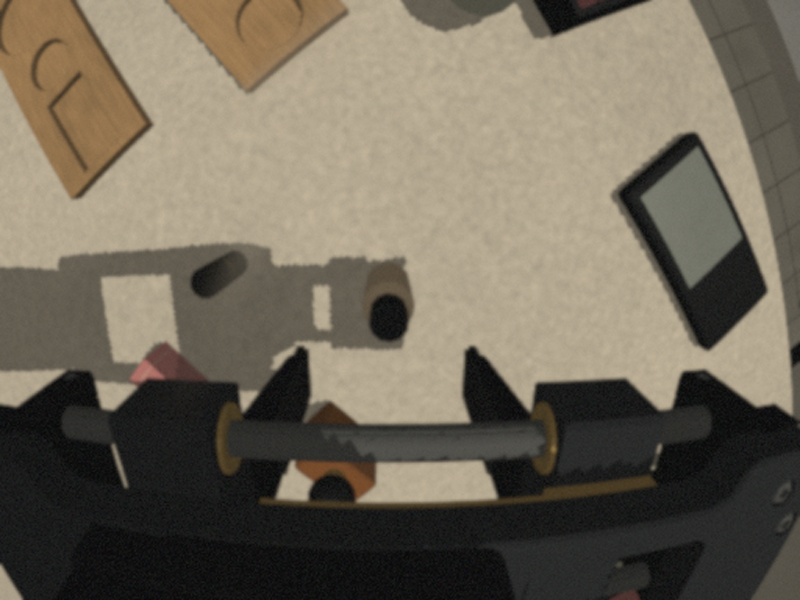

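Call:
step_arm(motion="0 0.2 5 0 0 0 0.35; 0 0.2 9 0 0 0 0.35; 0 0.2 12 0 0 0 0.35; 0 0.2 13.4 0 0 0 0.35; 0 0.2 13.4 0 0 0 0.35; 0 0.2 13.4 0 0 0 0.8; 0 0.2 13.4 0 0 0 1; 0 0.2 13.4 0 0 0 1; 0 0.2 13.4 0 0 0 1; 0 0.2 13.4 0 0 0 1")

```text
time: 12.85
tool_pos: [0.6226, -0.2877, 0.0264]
ee_rot: [-3.141, -0.006, -0.499]
ft_force: [0.6, -0.5, 3.3]
grip_width: 0.0316
```

Call:
step_arm(motion="0 0 -3 0 0 0 1; 0 0 -8 0 0 0 1; 0 0 -14 0 0 0 1; 0 0 -14 0 0 0 1; 0 0 -14 0 0 0 1")

```text
time: 13.48
tool_pos: [0.6212, -0.287, 0.1653]
ee_rot: [-3.141, -0.004, -0.499]
ft_force: [-0.4, 0.9, -2.5]
grip_width: 0.0311
```

```bash
python3 cap.py tb2; python3 -c "
from h import *
plan((.6434,-.0779,.17),.175)"
```

```text
[ 0.62121898 -0.286999    0.16527333] [-3.14137829 -0.00409774 -0.49898065] 13.475 [-0.4  0.9 -2.5]
shift [ -7.98 -19.42  -0.63] rot [  0.   -0.1 -38.6] dist cm 21.0 q6 -0.01 t 13.53
```

View pics/w_tb2_big.png

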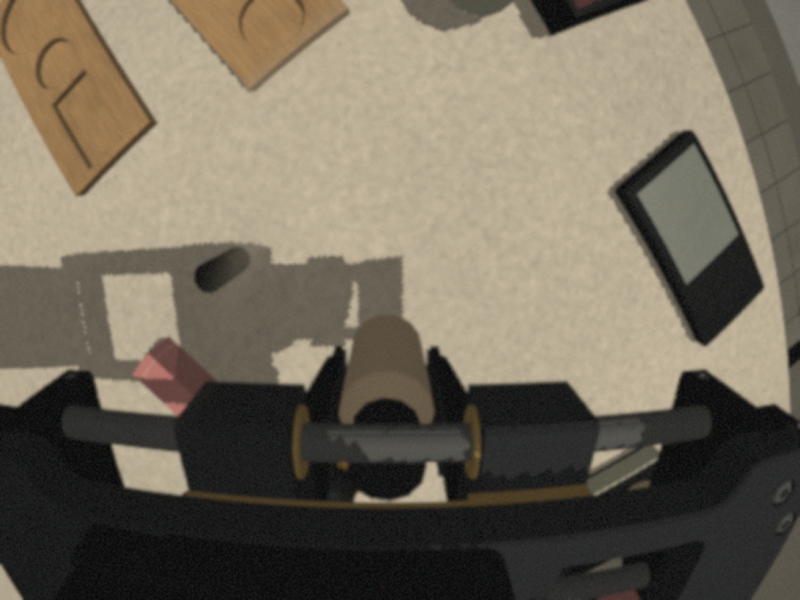

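Call:
step_arm(motion="-8 -19.4 -0.6 0 0 -38.6 1; -8 -19.4 -0.6 0 0 -38.6 1; -8 -19.4 -0.6 0 0 -38.6 1; -8 -19.4 -0.6 0 0 -38.6 1; -8 -19.4 -0.6 0 0 -38.6 1; -8 -19.4 -0.6 0 0 -38.6 1; -8 -19.4 -0.6 0 0 -38.6 1; -8 -19.4 -0.6 0 0 -38.6 1")

```text
time: 14.52
tool_pos: [0.643, -0.0791, 0.1695]
ee_rot: [3.141, -0.001, 0.173]
ft_force: [0.6, 0.0, -0.9]
grip_width: 0.0317
```

```bash
python3 cap.py tb3; python3 -c "
from h import *
plan((.6434,-.0779,.0315),.175)"
```

```text
[ 0.64302505 -0.07910026  0.16946026] [ 3.14079479e+00 -1.18911253e-03  1.72818514e-01] 14.525 [ 0.6  0.  -0.9]
shift [ 0.03 -0.1  13.81] rot [ 0.  -0.1 -0.1] dist cm 13.8 q6 -0.38 t 14.57
```

View pics/w_tb3_big.png

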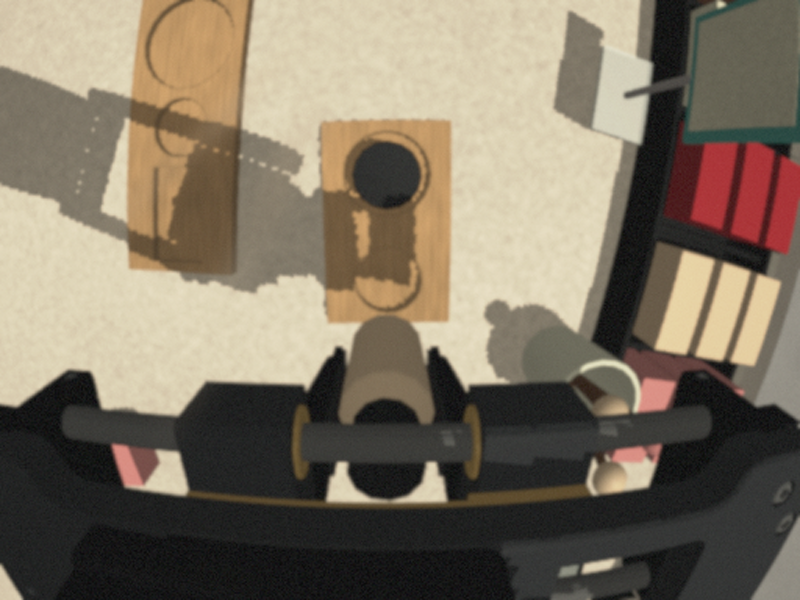

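Run:
```python
from h import *
# triangulate brush heads: scene (155,187),(135,193),(132,211)  top crop
t=cv2.imread('pics/top0.png')[90:135,280:335]; s=cv2.imread('pics/scene0.png')[170:250,115:175]
cv2.imwrite('pics/b1.png',cv2.resize(t,None,fx=8,fy=8,interpolation=3)); cv2.imwrite('pics/b2.png',cv2.resize(s,None,fx=7,fy=7,interpolation=3))
for z in (.1,.13,.16,.19): print(z,[unproj('scene',p,z).round(3) for p in((155,187),(135,193),(132,211))],unproj('top',(297,108),z).round(3),unproj('top',(305,118),z).round(3))
```

```text
0.1 [array([ 0.744, -0.138]), array([ 0.787, -0.151]), array([ 0.823, -0.105])] [ 0.788 -0.103] [ 0.761 -0.123]
0.13 [array([ 0.762, -0.104]), array([ 0.803, -0.116]), array([ 0.838, -0.072])] [ 0.777 -0.1  ] [ 0.751 -0.119]
0.16 [array([ 0.781, -0.069]), array([ 0.819, -0.081]), array([ 0.852, -0.039])] [ 0.766 -0.097] [ 0.741 -0.116]
0.19 [array([ 0.799, -0.035]), array([ 0.836, -0.045]), array([ 0.867, -0.006])] [ 0.755 -0.094] [ 0.73  -0.112]
```

View pics/b1.png

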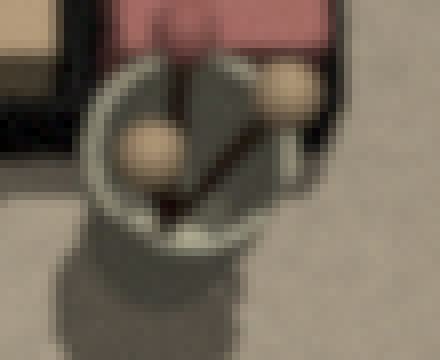

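View pics/b2.png

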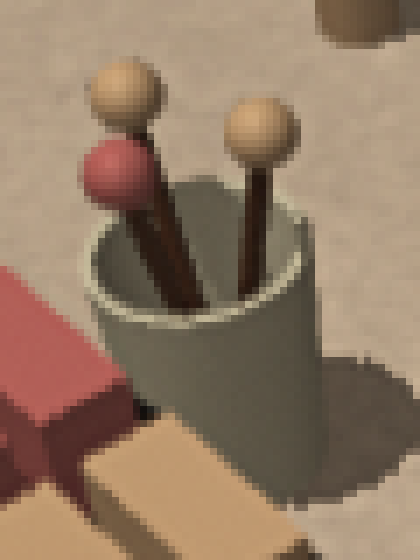

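Call:
step_arm(motion="0 -0.1 5 0 0 0 1; 0 -0.1 9 0 0 0 1; 0 -0.1 11.5 0 0 0 1; 0 -0.1 12.6 0 0 0 1; 0 -0.1 13.3 0 0 0 1; 0 -0.1 13.7 0 0 0 1; 0 -0.1 13.8 0 0 0 1; 0 -0.1 13.8 0 0 0 1")

```text
time: 15.58
tool_pos: [0.6436, -0.0781, 0.0324]
ee_rot: [3.14, -0.002, 0.173]
ft_force: [0.1, 0.3, -2.1]
grip_width: 0.0319
```

```bash
python3 cap.py tb4
```

```text
[ 0.64360589 -0.07810022  0.03235697] [ 3.14031355e+00 -2.47535041e-03  1.73166903e-01] 15.575 [ 0.1  0.3 -2.1]
```

View pics/w_tb4_big.png

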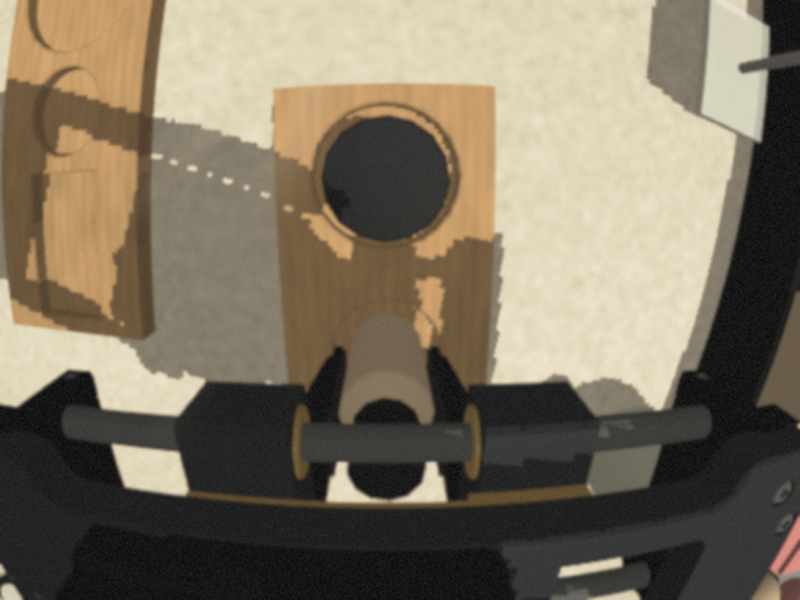

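Call:
step_arm(motion="0 0 0.1 0 0 0 0.95; 0 0 0.1 0 0 0 0.45; 0 0 0.1 0 0 0 0.45; 0 0 0.1 0 0 0 0.45; 0 0 -1 0 0 0 0.4; 0 0 -4 0 0 0 0.4; 0 0 -9 0 0 0 0.4; 0 0 -14 0 0 0 0.4; 0 0 -14 0 0 0 0.4")

```text
time: 16.75
tool_pos: [0.6467, -0.0787, 0.1801]
ee_rot: [3.136, -0.014, 0.173]
ft_force: [-0.2, -0.8, -0.5]
grip_width: 0.0571
```

```bash
python3 cap.py tb5; python3 -c "
from h import *
plan((.437,-.271,.15),.292)"
```

```text
[ 0.64674892 -0.07865196  0.18005648] [ 3.13589486 -0.01373691  0.17326866] 16.75 [-0.2 -0.8 -0.5]
shift [-23.84  15.38   2.5 ] rot [ 0.2 -0.5 -6.8] dist cm 28.5 q6 -0.38 t 16.8
```

View pics/w_tb5_big.png

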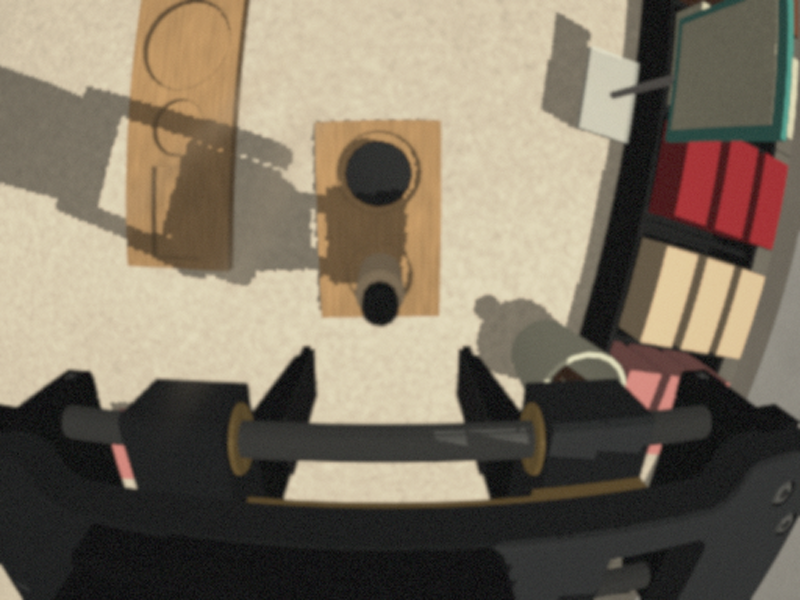

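Call:
step_arm(motion="-23.8 15.4 1 0 0 -6.8 0.4; -23.8 15.4 2 0 0 -6.8 0.4; -23.8 15.4 2.5 0 0 -6.8 0.4; -23.8 15.4 2.5 0 0 -6.8 0.4; -23.8 15.4 2.5 0 0 -6.8 0.4; -23.8 15.4 2.5 0 0 -6.8 0.4; -23.8 15.4 2.5 0 0 -6.8 0.4; -23.8 15.4 2.5 0 0 -6.8 0.4")

```text
time: 17.8
tool_pos: [0.4381, -0.2703, 0.1499]
ee_rot: [3.137, -0.008, 0.294]
ft_force: [0.7, 0.1, -1.0]
grip_width: 0.0571
```

```bash
python3 cap.py ca1; python3 -c "
from h import *
plan((.437,-.271,.017),.292)"
```

```text
[ 0.4381052  -0.27027726  0.14987008] [ 3.13729712 -0.00817531  0.29352609] 17.8 [ 0.7  0.1 -1. ]
shift [-0.24 -0.02 13.29] rot [ 0.3 -0.5  0.1] dist cm 13.3 q6 -0.95 t 17.85
```

View pics/w_ca1_big.png

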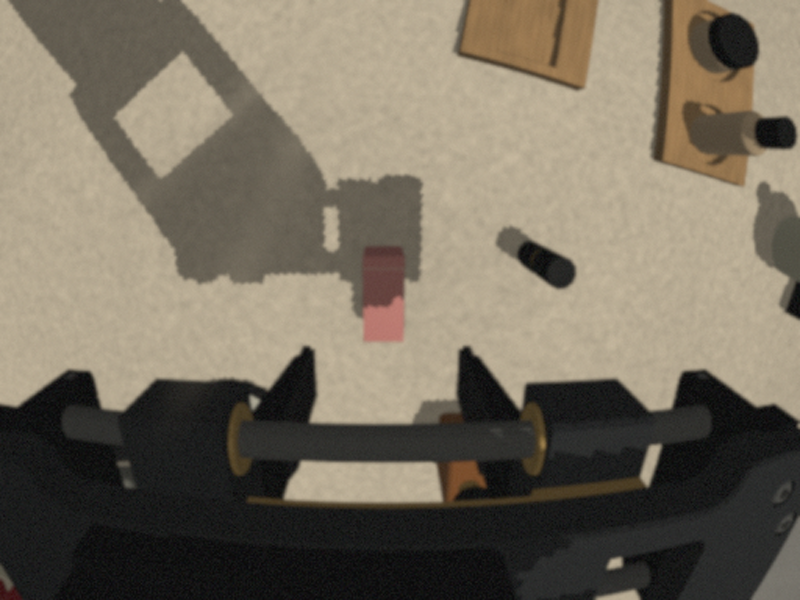

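Call:
step_arm(motion="-0.1 0 5 0.3 -0.5 0 0.4; -0.1 0 9 0.3 -0.5 0 0.4; -0.2 0 12 0.3 -0.5 0 0.4; -0.2 0 13.3 0.3 -0.5 0 0.4; -0.2 0 13.3 0.3 -0.5 0 0.4; -0.2 0 13.3 0.3 -0.5 0 0.8; -0.2 0 13.3 0.3 -0.5 0 1; -0.2 0 13.3 0.3 -0.5 0 1; -0.2 0 13.3 0.3 -0.5 0 1; -0.2 0 13.3 0.3 -0.5 0 1")

```text
time: 19.1
tool_pos: [0.4378, -0.2714, 0.0176]
ee_rot: [-3.142, -0.0, 0.294]
ft_force: [-0.7, 0.8, 3.1]
grip_width: 0.0262
```

Call:
step_arm(motion="0 0 -3 0 0 0 1; 0 0 -8 0 0 0 1; 0 0 -13 0 0 0 1; 0 0 -13 0 0 0 1; 0 0 -13 0 0 0 1")

```text
time: 19.73
tool_pos: [0.4372, -0.2711, 0.1466]
ee_rot: [-3.14, 0.001, 0.294]
ft_force: [-0.9, 0.4, -0.9]
grip_width: 0.0261
```

```bash
python3 cap.py ca2; python3 -c "
from h import *
plan((.4785,-.0536,.15),.0926)"
```

```text
[ 0.4372366  -0.27105933  0.14663779] [-3.14047026e+00  8.08492276e-04  2.93535241e-01] 19.725 [-0.9  0.4 -0.9]
shift [ 10.28 -19.57  -0.4 ] rot [-0.1  0.1 11.5] dist cm 22.1 q6 -0.95 t 19.77
```

View pics/w_ca2_big.png

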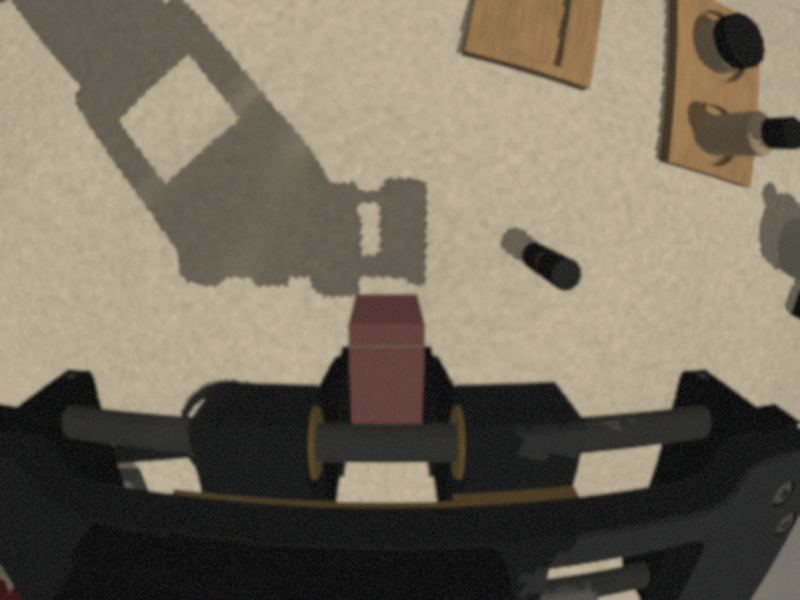

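Call:
step_arm(motion="10.3 -19.6 -0.4 0 0 11.5 1; 10.3 -19.6 -0.4 0 0 11.5 1; 10.3 -19.6 -0.4 0 0 11.5 1; 10.3 -19.6 -0.4 0 0 11.5 1; 10.3 -19.6 -0.4 0 0 11.5 1; 10.3 -19.6 -0.4 0 0 11.5 1; 10.3 -19.6 -0.4 0 0 11.5 1; 10.3 -19.6 -0.4 0 0 11.5 1")

```text
time: 20.78
tool_pos: [0.4784, -0.0542, 0.1497]
ee_rot: [-3.139, 0.003, 0.091]
ft_force: [0.0, 1.0, -0.5]
grip_width: 0.026
```

```bash
python3 cap.py ca3; python3 -c "
from h import *
plan((.4785,-.0536,.0225),.0926)"
```

```text
[ 0.478448   -0.05421809  0.14971223] [-3.13933608e+00  2.85282644e-03  9.10550840e-02] 20.775 [ 0.   1.  -0.5]
shift [ 0.04 -0.03 12.73] rot [-0.1  0.2 -0.1] dist cm 12.7 q6 -0.32 t 20.82
```

View pics/w_ca3_big.png

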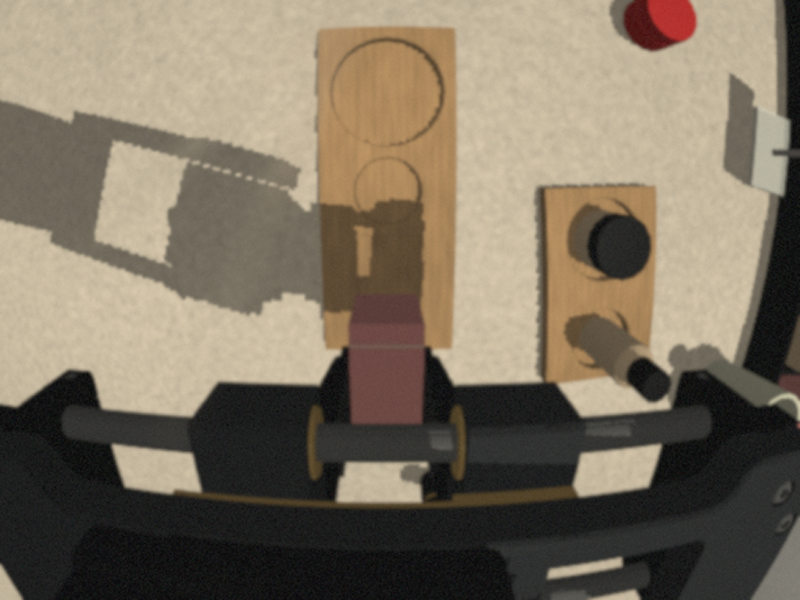

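Call:
step_arm(motion="0 0 5 0 0 0 1; 0 0 8.5 0 0 0 1; 0 0 10.5 0 0 0 1; 0 0 11.6 0 0 0 1; 0 0 12.2 0 0 0 1; 0 0 12.6 0 0 0 1; 0 0 12.75 0 0 0 1; 0 0 12.75 0 0 0 1")

```text
time: 21.82
tool_pos: [0.4786, -0.0539, 0.0229]
ee_rot: [-3.14, 0.002, 0.091]
ft_force: [-0.3, 0.6, -0.1]
grip_width: 0.0261
```

```bash
python3 cap.py ca4
```

```text
[ 0.47858305 -0.05392505  0.02285091] [-3.13963834e+00  1.71093097e-03  9.12634573e-02] 21.825 [-0.3  0.6 -0.1]
```

View pics/w_ca4_big.png

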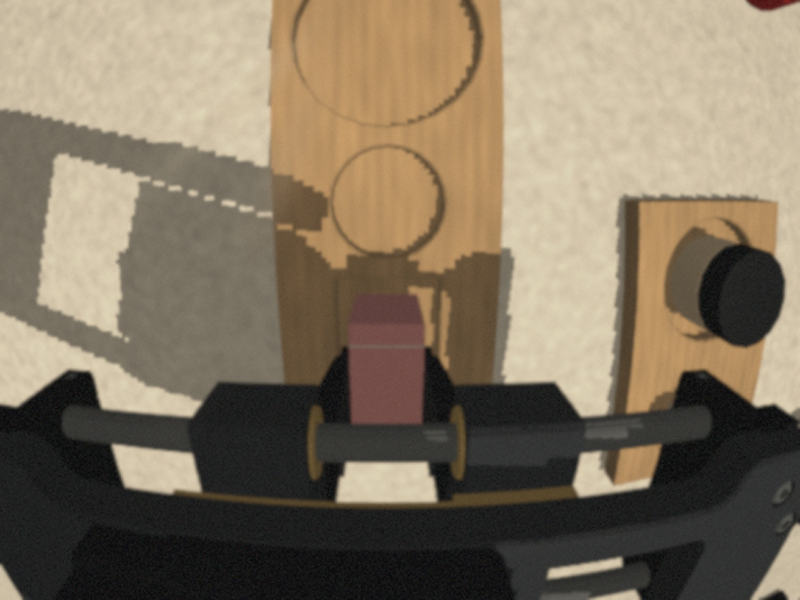

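Call:
step_arm(motion="0 0 0.05 0 0 0 0.95; 0 0 0.05 0 0 0 0.5; 0 0 0.05 0 0 0 0.5; 0 0 0.05 0 0 0 0.5; 0 0 -1 0 0 0 0.45; 0 0 -4 0 0 0 0.4; 0 0 -9 0 0 0 0.4; 0 0 -14 0 0 0 0.4; 0 0 -14 0 0 0 0.4")

```text
time: 23.0
tool_pos: [0.4822, -0.0549, 0.1692]
ee_rot: [3.14, -0.009, 0.091]
ft_force: [-0.2, 0.2, -0.9]
grip_width: 0.0569
```

```bash
python3 cap.py ca5; python3 -c "
from h import *
plan((.4599,.2853,.15),.0926)"
```

```text
[ 0.48222318 -0.05490117  0.16915186] [ 3.14010544 -0.00890648  0.09132635] 23.0 [-0.2  0.2 -0.9]
shift [  1.05 -34.03   1.61] rot [-0.  -0.2 -0.1] dist cm 34.1 q6 -0.32 t 23.05
```

View pics/w_ca5_big.png

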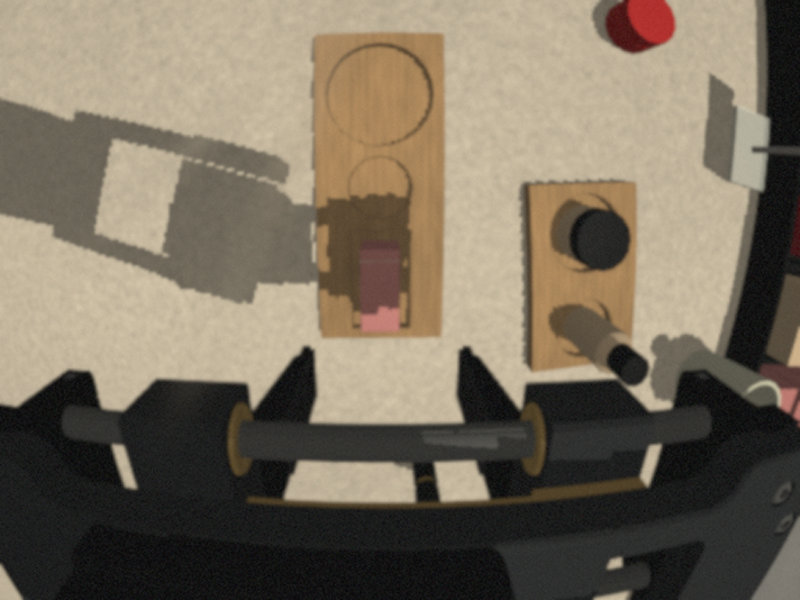

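Carton sits in the oblong recess. Next: short bottle.

Call:
step_arm(motion="0.5 -17 1 0 0 0 0.4; 1 -34 1.6 0 0 0 0.4; 1 -34 1.6 0 0 0 0.4; 1 -34 1.6 0 0 0 0.4; 1 -34 1.6 0 0 0 0.4; 1 -34 1.6 0 0 0 0.4; 1 -34 1.6 0 0 0 0.4; 1 -34 1.6 0 0 0 0.4; 1 -34 1.6 0 0 0 0.4; 1 -34 1.6 0 0 0 0.4")

```text
time: 24.3
tool_pos: [0.4597, 0.284, 0.1501]
ee_rot: [-3.142, -0.004, 0.09]
ft_force: [0.6, -0.7, 0.4]
grip_width: 0.0569
```

```bash
python3 cap.py sb1; python3 -c "
from h import *
plan((.4599,.2853,.02),.0926)"
```

```text
[0.45970861 0.28400078 0.15011245] [-3.14152839 -0.00392722  0.0896944 ] 24.3 [ 0.6 -0.7  0.4]
shift [-0.03 -0.11 13.02] rot [-0.  -0.2 -0.2] dist cm 13.0 q6 0.37 t 24.35
```

View pics/w_sb1_big.png

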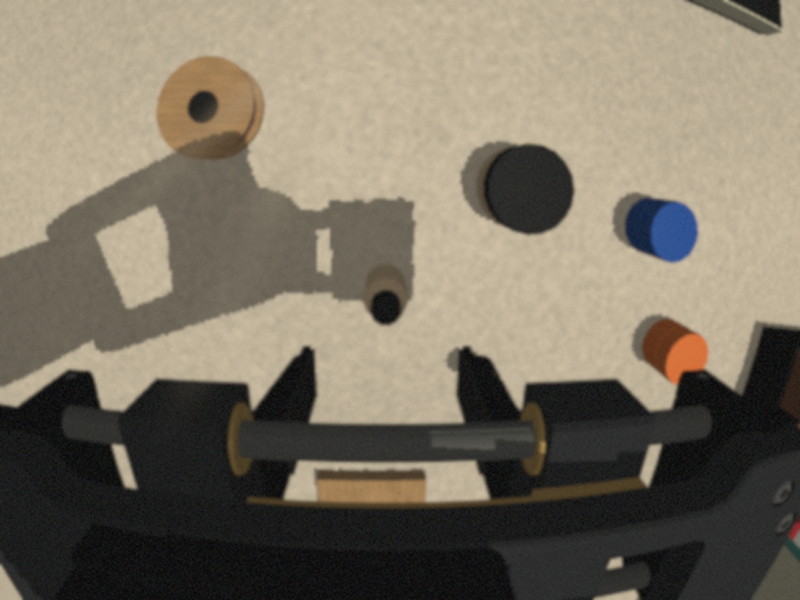

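Call:
step_arm(motion="0 -0.1 5 0 0 0 0.4; 0 -0.1 9 0 0 0 0.4; 0 -0.1 11.8 0 0 0 0.4; 0 -0.1 13 0 0 0 0.4; 0 -0.1 13 0 0 0 0.4; 0 -0.1 13 0 0 0 0.8; 0 -0.1 13 0 0 0 1; 0 -0.1 13 0 0 0 1; 0 -0.1 13 0 0 0 1; 0 -0.1 13 0 0 0 1")

```text
time: 25.6
tool_pos: [0.4605, 0.2854, 0.0208]
ee_rot: [-3.141, -0.005, 0.09]
ft_force: [-1.8, -1.2, 2.8]
grip_width: 0.0277
```

Call:
step_arm(motion="0 0 -3 0 0 0 1; 0 0 -8 0 0 0 1; 0 0 -13 0 0 0 1; 0 0 -13 0 0 0 1; 0 0 -13 0 0 0 1")

```text
time: 26.22
tool_pos: [0.4593, 0.285, 0.1499]
ee_rot: [3.142, -0.004, 0.09]
ft_force: [0.6, -0.6, -0.6]
grip_width: 0.0276
```

```bash
python3 cap.py sb2; python3 -c "
from h import *
plan((.4724,.0121,.15),.0926)"
```

```text
[0.45929533 0.28504602 0.14987986] [ 3.14154089 -0.00351848  0.09001747] 26.225 [ 0.6 -0.6 -0.6]
shift [-1.1  27.28 -0.09] rot [ 0.  -0.1 -0.2] dist cm 27.3 q6 0.37 t 26.27
```

View pics/w_sb2_big.png

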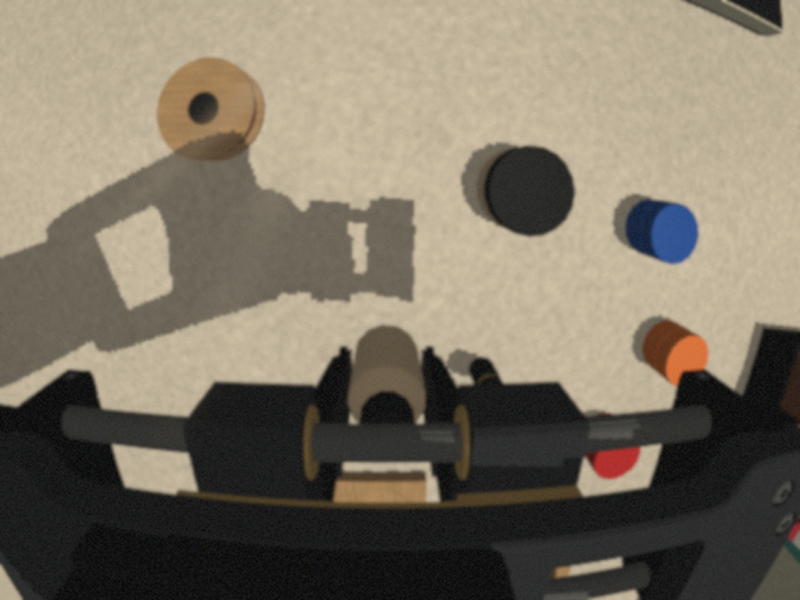

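Call:
step_arm(motion="-1.1 27.3 -0.1 0 0 -0.2 1; -1.1 27.3 -0.1 0 0 -0.2 1; -1.1 27.3 -0.1 0 0 -0.2 1; -1.1 27.3 -0.1 0 0 -0.2 1; -1.1 27.3 -0.1 0 0 -0.2 1; -1.1 27.3 -0.1 0 0 -0.2 1; -1.1 27.3 -0.1 0 0 -0.2 1; -1.1 27.3 -0.1 0 0 -0.2 1; -1.1 27.3 -0.1 0 0 -0.2 1")

```text
time: 27.4
tool_pos: [0.4722, 0.0128, 0.1498]
ee_rot: [3.141, -0.001, 0.095]
ft_force: [0.3, -0.3, -1.1]
grip_width: 0.0278
```

```bash
python3 cap.py sb3; python3 -c "
from h import *
plan((.4724,.0121,.026),.0926)"
```

```text
[0.47223316 0.01277324 0.14983888] [ 3.14100406e+00 -1.37958313e-03  9.50690481e-02] 27.4 [ 0.3 -0.3 -1.1]
shift [-1.00e-02  5.00e-02  1.24e+01] rot [ 0.  -0.1  0.1] dist cm 12.4 q6 -0.18 t 27.45
```

View pics/w_sb3_big.png

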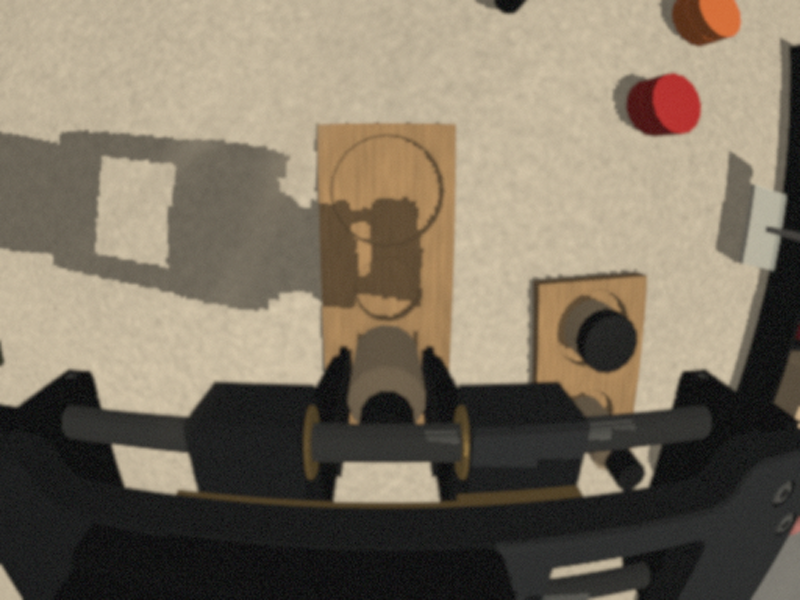

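Call:
step_arm(motion="0 0 5 0 0 0 1; 0 0 8.5 0 0 0 1; 0 0 10.5 0 0 0 1; 0 0 11.5 0 0 0 1; 0 0 12 0 0 0 1; 0 0 12.3 0 0 0 1; 0 0 12.45 0 0 0 1; 0 0 12.45 0 0 0 1")

```text
time: 28.45
tool_pos: [0.4729, 0.0125, 0.0259]
ee_rot: [3.141, -0.002, 0.095]
ft_force: [0.3, 0.1, -0.3]
grip_width: 0.0274
```

```bash
python3 cap.py sb4
```

```text
[0.47288619 0.01253792 0.02593837] [ 3.14076393e+00 -2.49649926e-03  9.48242912e-02] 28.45 [ 0.3  0.1 -0.3]
```

View pics/w_sb4_big.png

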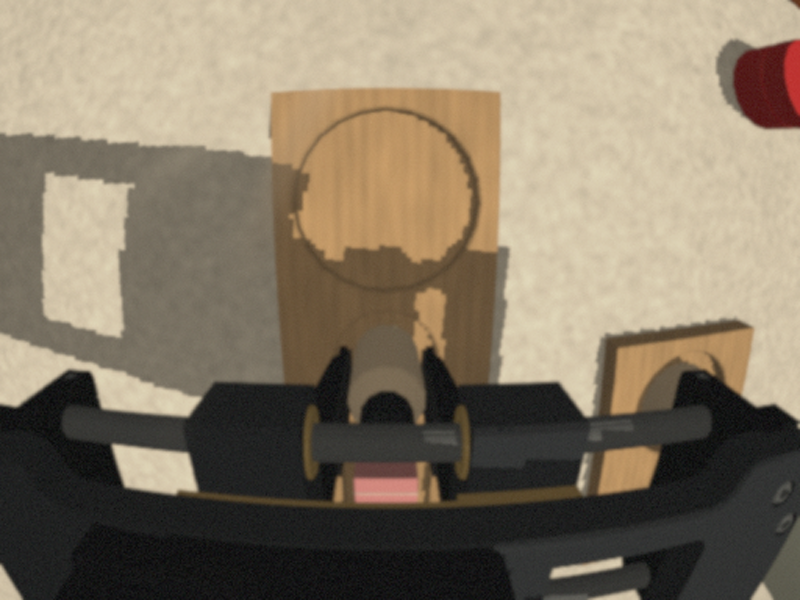

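Call:
step_arm(motion="0 0 0.05 0 0 0 0.95; 0 0 0.05 0 0 0 0.5; 0 0 0.05 0 0 0 0.5; 0 0 0.05 0 0 0 0.5; 0 0 -1 0 0 0 0.45; 0 0 -4 0 0 0 0.4; 0 0 -9 0 0 0 0.3; 0 0 -14 0 0 0 0.15; 0 0 -14 0 0 0 0.15")

```text
time: 29.62
tool_pos: [0.4759, 0.0124, 0.1722]
ee_rot: [3.139, -0.013, 0.095]
ft_force: [0.2, 0.1, 0.5]
grip_width: 0.0787
```

```bash
python3 cap.py sb5; python3 -c "
from h import *
plan((.5429,.3612,.15),.0926)"
```

```text
[0.47591734 0.01236562 0.17219496] [ 3.1388187  -0.01341158  0.09492355] 29.625 [0.2 0.1 0.5]
shift [ 10.13 -34.07   1.93] rot [ 0.1 -0.5  0.1] dist cm 35.6 q6 -0.18 t 29.68
```

View pics/w_sb5_big.png

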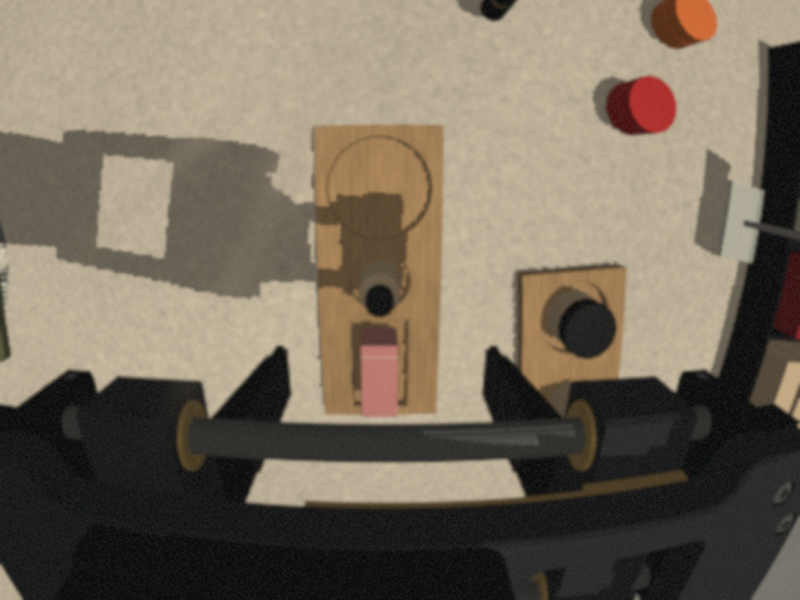

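Call:
step_arm(motion="5 -17 1 0 0 0 0.15; 10.1 -34.1 1.9 0 -0.5 0 0.15; 10.1 -34.1 1.9 0 -0.5 0 0.15; 10.1 -34.1 1.9 0 -0.5 0 0.15; 10.1 -34.1 1.9 0 -0.5 0 0.15; 10.1 -34.1 1.9 0 -0.5 0 0.15; 10.1 -34.1 1.9 0 -0.5 0 0.15; 10.1 -34.1 1.9 0 -0.5 0 0.15; 10.1 -34.1 1.9 0 -0.5 0 0.15; 10.1 -34.1 1.9 0 -0.5 0 0.15")

```text
time: 30.92
tool_pos: [0.5426, 0.3604, 0.1504]
ee_rot: [3.14, 0.0, 0.093]
ft_force: [-0.7, -0.0, 0.7]
grip_width: 0.0807
```

```bash
python3 cap.py wj1; python3 -c "
from h import *
plan((.5429,.3612,.017),.0926)"
```

```text
[0.54261956 0.36036181 0.15040948] [3.13965541e+00 4.05763533e-04 9.34320115e-02] 30.925 [-0.7 -0.   0.7]
shift [ 0.03 -0.09 13.35] rot [0.1 0.  0.1] dist cm 13.4 q6 0.41 t 30.98
```

View pics/w_wj1_big.png

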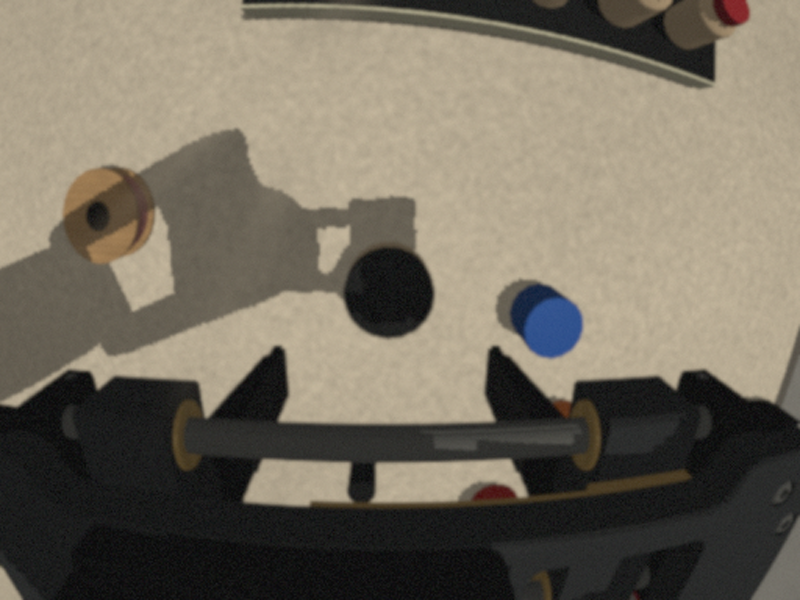

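Call:
step_arm(motion="0 -0.1 5 0 0 0 0.15; 0 -0.1 9 0 0 0 0.15; 0 -0.1 12 0 0 0 0.15; 0 -0.1 13.3 0 0 0 0.15; 0 -0.1 13.3 0 0 0 0.15; 0 -0.1 13.3 0 0 0 0.6; 0 -0.1 13.3 0 0 0 1; 0 -0.1 13.3 0 0 0 1; 0 -0.1 13.3 0 0 0 1; 0 -0.1 13.3 0 0 0 1", grip_force=25)

```text
time: 32.22
tool_pos: [0.5433, 0.3617, 0.0188]
ee_rot: [3.14, -0.002, 0.094]
ft_force: [-0.3, -0.4, 5.6]
grip_width: 0.0571
```

Call:
step_arm(motion="0 0 -3 0 0 0 1; 0 0 -8 0 0 0 1; 0 0 -13 0 0 0 1; 0 0 -13 0 0 0 1; 0 0 -13 0 0 0 1")

```text
time: 32.85
tool_pos: [0.5423, 0.3614, 0.1473]
ee_rot: [3.14, 0.001, 0.094]
ft_force: [-0.3, -0.6, -1.8]
grip_width: 0.0573
```

```bash
python3 cap.py wj2; python3 -c "
from h import *
plan((.4662,.0788,.15),.0926)"
```

```text
[0.54226664 0.36144309 0.14732391] [3.13964069e+00 5.35339000e-04 9.37388766e-02] 32.85 [-0.3 -0.6 -1.8]
shift [-10.16  27.4   -0.28] rot [0.2 0.1 0.1] dist cm 29.2 q6 0.41 t 32.9
```

View pics/w_wj2_big.png

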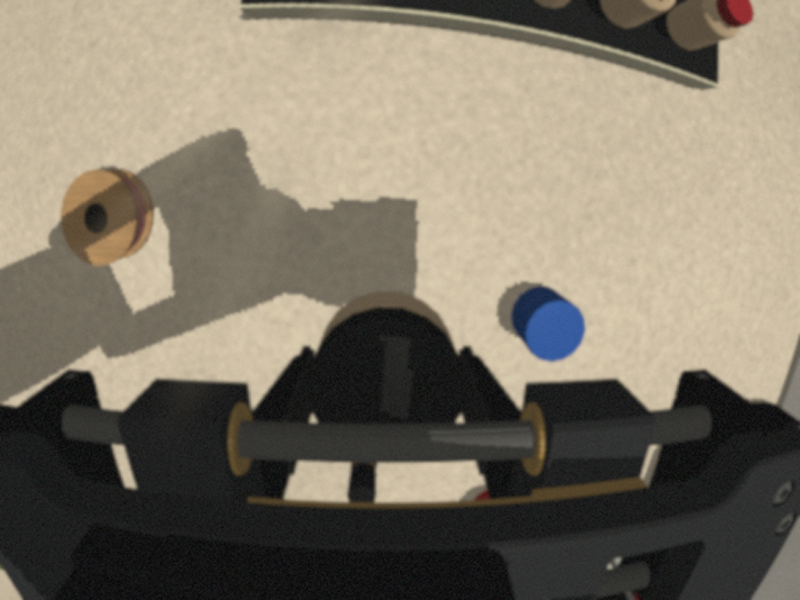

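Call:
step_arm(motion="-5 14 -0.3 0 0 0 1; -10.2 27.4 -0.3 0 0 0 1; -10.2 27.4 -0.3 0 0 0 1; -10.2 27.4 -0.3 0 0 0 1; -10.2 27.4 -0.3 0 0 0 1; -10.2 27.4 -0.3 0 0 0 1; -10.2 27.4 -0.3 0 0 0 1; -10.2 27.4 -0.3 0 0 0 1; -10.2 27.4 -0.3 0 0 0 1")

```text
time: 34.02
tool_pos: [0.4659, 0.0797, 0.1499]
ee_rot: [3.139, 0.003, 0.095]
ft_force: [0.3, 0.3, -0.9]
grip_width: 0.057
```

```bash
python3 cap.py wj3; python3 -c "
from h import *
plan((.4662,.0788,.0235),.0926)"
```

```text
[0.4658862  0.07965798 0.14986846] [3.13892457e+00 3.03140621e-03 9.53033629e-02] 34.025 [ 0.3  0.3 -0.9]
shift [ 0.06  0.04 12.65] rot [0.2 0.2 0.1] dist cm 12.6 q6 -0.04 t 34.08
```

View pics/w_wj3_big.png

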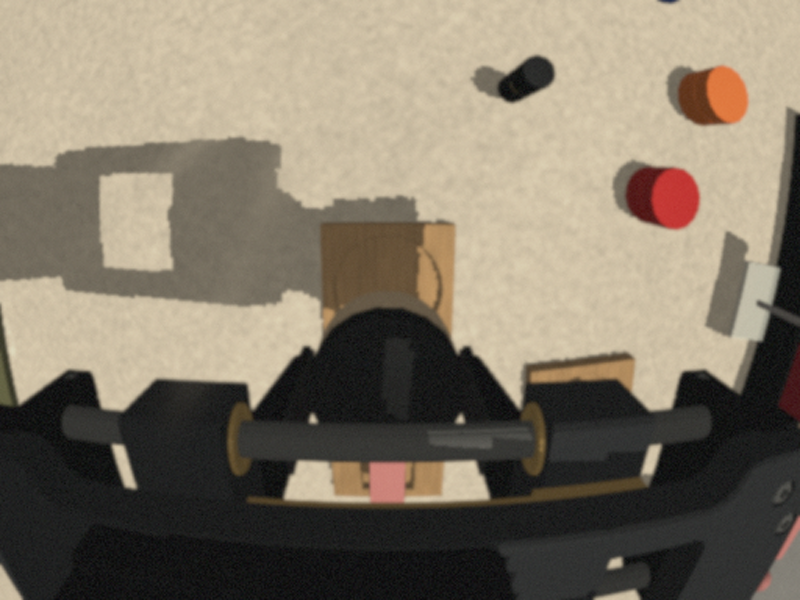

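Call:
step_arm(motion="0 0 5 0 0 0 1; 0 0 8.5 0 0 0 1; 0 0 10.5 0 0 0 1; 0 0 11.6 0 0 0 1; 0 0 12.2 0 0 0 1; 0 0 12.5 0 0 0 1; 0 0 12.7 0 0 0 1; 0 0 12.7 0 0 0 1")

```text
time: 35.08
tool_pos: [0.4664, 0.0792, 0.0238]
ee_rot: [3.139, 0.001, 0.095]
ft_force: [0.1, -0.2, 1.3]
grip_width: 0.0572
```

```bash
python3 cap.py wj4
```

```text
[0.46636273 0.07920266 0.02384009] [3.13880775e+00 1.17594903e-03 9.51010384e-02] 35.075 [ 0.1 -0.2  1.3]
```

View pics/w_wj4_big.png

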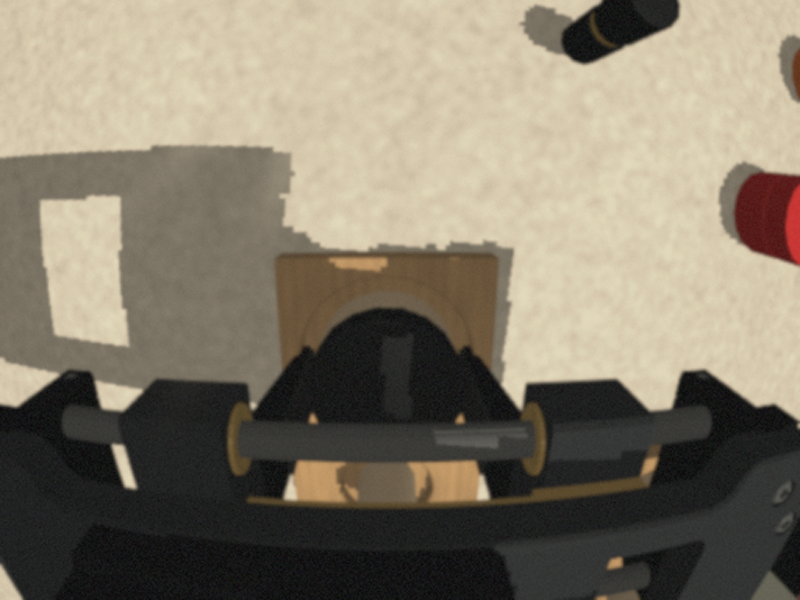

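Release, lift, and back off toward the robot for a check view.

Call:
step_arm(motion="0 0 0.05 0 0 0 0.85; 0 0 0.05 0 0 0 0.2; 0 0 0.05 0 0 0 0.2; 0 0 0.05 0 0 0 0.2; 0 0 -1 0 0 0 0.2; 0 0 -4 0 0 0 0.2; 0 0 -9 0 0 0 0.2; 0 0 -15 0 0 0 0.2; -2 -8 -25 0 0 0 0.2; -2 -14 -30 0 0 0 0.2; -2 -14 -30 0 0 0 0.2; -2 -14 -30 0 0 0 0.2")

```text
time: 36.62
tool_pos: [0.4338, 0.2196, 0.3279]
ee_rot: [3.141, -0.005, 0.098]
ft_force: [0.4, -0.0, -0.3]
grip_width: 0.0758
```

```bash
python3 cap.py E
python3 - <<'E'
from h import *
from workcell import env
for n in('top','scene'): cv2.imwrite(f'pics/{n}E.png',env.capture(n))
t=cv2.imread('pics/topE.png');s=cv2.imread('pics/sceneE.png')
cv2.imwrite('pics/topEc.png',cv2.resize(t[145:255,205:310],None,fx=5.4,fy=5.4,interpolation=3))
cv2.imwrite('pics/sceneEc.png',cv2.resize(s[130:250,180:340],None,fx=5,fy=5,interpolation=3))
E
```

```text
[0.43378726 0.21957006 0.3279339 ] [ 3.140547   -0.00523918  0.09791333] 36.625 [ 0.4 -0.  -0.3]
```

View pics/topEc.png

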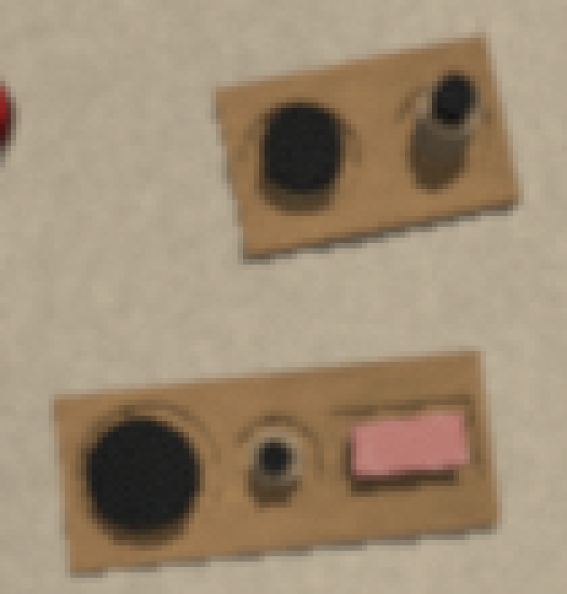

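View pics/sceneEc.png

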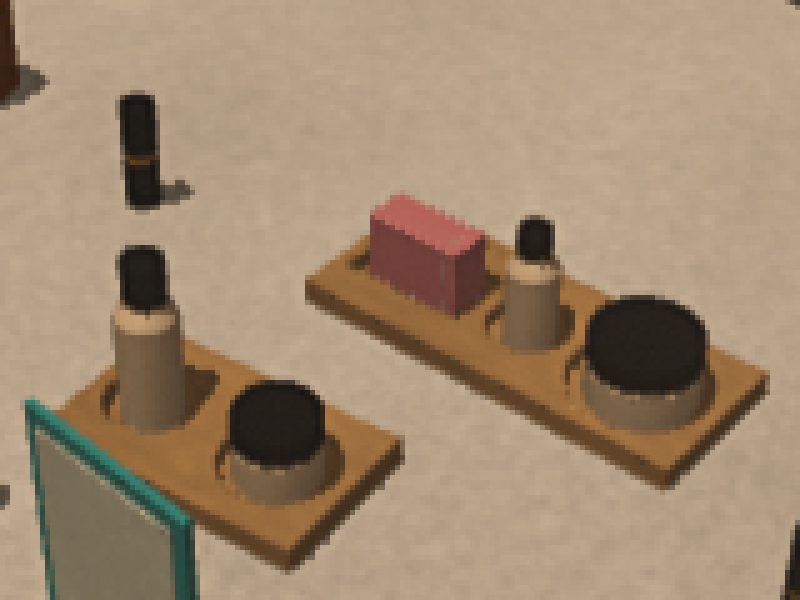

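View pics/topE.png

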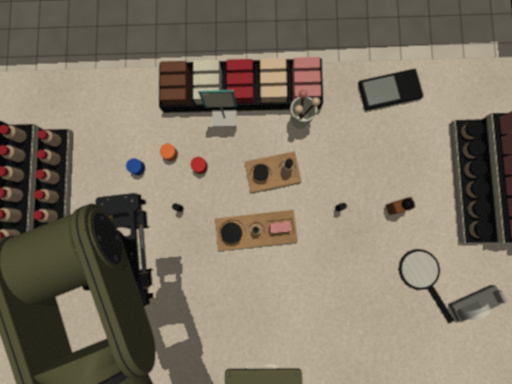

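Run:
```python
from fit0 import *
for n,c,z,(t,a),g in (('wj',(143,474),.045,t3,66),('sb',(274,456),.075,t3,-1),('car',(409,443),.045,t3,-67),('tb',(453,98),.099,t2,-41),('sj',(301,147),.045,t2,35)):
    d=unproj('top',M(c),z)-t
    print(n,'dx %.1f dy %.1f mm'%(1e3*(np.cos(a)*d[0]+np.sin(a)*d[1]),1e3*(-np.sin(a)*d[0]+np.cos(a)*d[1])-g))
from workcell import env; s=env.observe(); print(s['joint_velocities'].round(3),s['time'])
```

```text
[0.05531418 0.0234759  0.05504732 0.02607803]
[0.14478916 0.08941456 0.14451414 0.0903072 ]
[0.22041455 0.08865607 0.21823589 0.08994205]
wj dx 0.3 dy -1.2 mm
sb dx 1.2 dy -0.5 mm
car dx 1.0 dy -1.4 mm
tb dx 0.0 dy 1.4 mm
sj dx 0.9 dy -0.3 mm
[-0.024  0.013  0.047 -0.002 -0.003  0.001] 36.775
```

All five read within 1.5 mm of their recess centres and look upright. I'm letting the arm settle, then handing in.

Call:
step_arm(motion="0 0 0 0 0 0 0.2; 0 0 0 0 0 0 0.2; 0 0 0 0 0 0 0.2; 0 0 0 0 0 0 0.2")

```text
time: 37.28
tool_pos: [0.4333, 0.2169, 0.3228]
ee_rot: [3.138, 0.002, 0.095]
ft_force: [-0.4, 0.3, -0.8]
grip_width: 0.0761
```

```bash
python3 -c "
from workcell import env
print(env.sign_off())"
```

```text
the job is handed in; nothing more can be done
None
```

Both gift sets are made up, and I handed the job in at about 37 s of the 125 s allowed. The sign-off gives no verdict, so success rests on my own checks below.

- **Placing:** I found everything with a joint fit over the scene, top and wrist cameras. Then I placed the small jar and tall bottle in the short tray, and the carton, short bottle and wide jar in the long tray.
- **Final check:** in the last top picture, every item is within about 1.5 mm of its recess centre along the tray's x and y. In the last scene picture, all five stand upright and seated. The gripper had let go and the arm was clear.
- **Tester flask:** it shows no visible movement. I compared it by eye in the pictures and did not measure it.
- **Disagreement:** before the joint fit, the raw scene and top calibrations differed by up to about 6 mm on the left-hand items. The fit brought most readings to within half a pixel, with a few at 1 to 1.7 pixels.
- **Not measured:** I judged seating height and tilt from the pictures and from the gripper height at release. They were not measured separately.

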